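# Check clamp pads for wear in the lever gauge

### The job

Check the lined clamp pads in the lever gauge one at a time, in the order of their dots: white, yellow, blue (not every colour is there): stand the pad dot up in the pocket with its steel back to the fixed anvil and its dark lining toward the ram, let go of it, press the lever until it firms up, hold it there for about a second to note how far it travelled, and let the lever spring back. A pad that stops the lever before the red limit mark (0.40 rad) is good and goes in the green tray; one that lets it go past the mark is worn and goes in the red tray. At the end every pad lies fully inside its tray, the lever is up, and the other things have been left where they were.

Things in the scene. Friction and masses are not known exactly. Their poses are not given: they have to be found in the camera images.
- gauge: lever gauge, fixed; grey base 110 (x) x 185 (y, -50 to +135) x 15 mm high; blue housing on it at x -28 to 28, y 64 to 130, top 85 mm (pivot cheeks to 112). Origin on the worktop right under point pocket; z up. Lever in the plane y = +95, handle toward -x, pivot at x = -10, z = 100. Quadrant beside it: black ticks every 0.1 rad of travel, red limit mark at 0.40
- pocket (a point): pocket floor of the gauge, 15 mm above the worktop: a clamped pad has its origin here and the gauge's axes (lining to +y, the ram). Put in with its origin at y = +4 mm it has room at both ends. Two side rails, 5 mm high above the floor, leave 56 mm in x for the 50 mm pad
- anvil_face (a point): middle of the face of the fixed steel anvil, 12 mm to -y of the pocket point; anvil 40 mm wide in x, its top 37 mm above the worktop
- ram: round steel ram of the gauge, 22 mm diameter, centre line 28 mm above the worktop; face at y = +40 mm of the gauge when retracted. The lever drives it toward the anvil (-y), 40 mm per rad. Frame origin same as the gauge's when retracted
- lever (a joint): lever travel, rad: 0 = up at rest (handle 0.35 rad above level), grows as pressed down; end stop 0.75 with the pocket empty. A light spring (2 N at the handle, 4 N at 0.7) brings it back. With a pad loaded it firms up suddenly as the ram clamps: about 0.25 to 0.3 for a good pad, 0.5 to 0.55 for a worn one; limit 0.40. Some 8 to 10 N then clamps well
- lever_pad (a point): middle of the top of the black handle pad (50 long x 22 wide mm), 145 mm from the pivot; moves with the lever; about 156 mm high at rest, 110 mm lower at full travel, its horizontal position changing by less than 15 mm
- green_tray: shallow green tray for good pads, fixed, outside 125 (x) x 225 (y) x 12 mm high, walls and floor 5 mm. Origin under its centre
- red_tray: shallow red tray for worn pads, same size and origin as the green one; the two trays may have swapped places
- tape_measure: yellow tape measure, 39x68x62 mm, bystander; origin under its centre
- spare_knob: black ribbed knob with stud, 49 mm, bystander; origin under its centre
- marker_pen: white marker pen with blue cap, 132 mm, bystander; origin under its middle
- white_1: lined clamp pad, white dot on top, 50 wide (x: grip it this way) x 26 high; 10 mm steel back plate on its -y side, dark brown lining with two brass rivets facing +y. Origin on the underside, mid width, 12 mm in front of the steel back's outer face; lining face 18 (worn) to 30 mm (new) ahead of the origin. z up. About 0.16 kg. May be absent; at most one pad of each colour is there
- white_2: lined clamp pad, white dot on top, 50 wide (x: grip it this way) x 26 high; 10 mm steel back plate on its -y side, dark brown lining with two brass rivets facing +y. Origin on the underside, mid width, 12 mm in front of the steel back's outer face; lining face 18 (worn) to 30 mm (new) ahead of the origin. z up. About 0.16 kg. May be absent; at most one pad of each colour is there
- yellow: lined clamp pad, yellow dot on top, 50 wide (x: grip it this way) x 26 high; 10 mm steel back plate on its -y side, dark brown lining with two brass rivets facing +y. Origin on the underside, mid width, 12 mm in front of the steel back's outer face; lining face 18 (worn) to 30 mm (new) ahead of the origin. z up. About 0.16 kg. May be absent; at most one pad of each colour is there
- blue: lined clamp pad, blue dot on top, 50 wide (x: grip it this way) x 26 high; 10 mm steel back plate on its -y side, dark brown lining with two brass rivets facing +y. Origin on the underside, mid width, 12 mm in front of the steel back's outer face; lining face 18 (worn) to 30 mm (new) ahead of the origin. z up. About 0.16 kg. May be absent; at most one pad of each colour is there
Not all that is in view belongs to the job. What is shaped like the blue but orange is not meant.

How it is judged (in metres and radians):
On the way, in this order (a step that is already met when the one before it is completed fails the run):
1. the white pad, let go of, is clamped firmly by the ram (over 10 N) in the pocket, dot up, steel back against the anvil (x of white_1 in the frame of gauge between -0.006 and 0.006 m and y of white_1 in the frame of gauge between -0.004 and 0.004 m and z of white_1 in the frame of gauge between 0.011 and 0.02 m and angle between white_1's own z axis and vertical below 0.12 rad and contact force between ram and white_1 above 10 N and contact force between the fingers and white_1 below 0.5 N), for 0.3 s.
2. the white pad, let go of, is clamped firmly by the ram (over 10 N) in the pocket, dot up, steel back against the anvil (x of white_2 in the frame of gauge between -0.006 and 0.006 m and y of white_2 in the frame of gauge between -0.004 and 0.004 m and z of white_2 in the frame of gauge between 0.011 and 0.02 m and angle between white_2's own z axis and vertical below 0.12 rad and contact force between ram and white_2 above 10 N and contact force between the fingers and white_2 below 0.5 N), for 0.3 s.
3. the yellow pad, let go of, is clamped firmly by the ram (over 10 N) in the pocket, dot up, steel back against the anvil (x of yellow in the frame of gauge between -0.006 and 0.006 m and y of yellow in the frame of gauge between -0.004 and 0.004 m and z of yellow in the frame of gauge between 0.011 and 0.02 m and angle between yellow's own z axis and vertical below 0.12 rad and contact force between ram and yellow above 10 N and contact force between the fingers and yellow below 0.5 N), for 0.3 s.
4. the blue pad, let go of, is clamped firmly by the ram (over 10 N) in the pocket, dot up, steel back against the anvil (x of blue in the frame of gauge between -0.006 and 0.006 m and y of blue in the frame of gauge between -0.004 and 0.004 m and z of blue in the frame of gauge between 0.011 and 0.02 m and angle between blue's own z axis and vertical below 0.12 rad and contact force between ram and blue above 10 N and contact force between the fingers and blue below 0.5 N), for 0.3 s.
At the end, for the whole second after the job is handed in: every pad present is at rest inside its tray (origin within the inner walls, no more than 45 mm up), good ones in the green tray and worn ones in the red; lever within 0.1 rad of fully up (x of white_1 in the frame of green_tray between -0.057 and 0.057 m and y of white_1 in the frame of green_tray between -0.107 and 0.107 m and z of white_1 in the frame of green_tray between 0 and 0.045 m and linear speed of each of white_1, white_2, yellow, blue below 0.02 m/s and x of white_2 in the frame of red_tray between -0.057 and 0.057 m and y of white_2 in the frame of red_tray between -0.107 and 0.107 m and z of white_2 in the frame of red_tray between 0 and 0.045 m and x of yellow in the frame of red_tray between -0.057 and 0.057 m and y of yellow in the frame of red_tray between -0.107 and 0.107 m and z of yellow in the frame of red_tray between 0 and 0.045 m and x of blue in the frame of green_tray between -0.057 and 0.057 m and y of blue in the frame of green_tray between -0.107 and 0.107 m and z of blue in the frame of green_tray between 0 and 0.045 m and value of joint lever below 0.1 rad); the robot touches nothing.
It fails at once if the tape measure is moved more than 4 cm (distance of tape_measure from where it was at the start of the episode above 0.04 m).
It fails at once if the spare knob is moved more than 4 cm (distance of spare_knob from where it was at the start of the episode above 0.04 m).
It fails at once if the marker pen is moved more than 4 cm (distance of marker_pen from where it was at the start of the episode above 0.04 m).
Of white_1, white_2 only 1 to 1 are there at a start; the rules pass over those that are not, and their reading is None.
Of yellow, blue only 1 to 2 are there at a start; the rules pass over those that are not, and their reading is None.
At some moment in a run one of white_1, white_2, yellow, blue may be knocked a few centimetres aside while the robot is not near it.
It also fails if it takes over 210 s, if anything falls off the work surface, if the arm or the gripper's body presses on something with over 40 N, if the wrist force passes 120 N, or if a joint passes its speed limit or range.

### The arm

A 6-joint arm with a two-finger parallel gripper is mounted at the origin on a cart in front of the work surface, level with it; the furniture and walls round the work are solid. World frame = base frame: x ahead of the robot, y to its left, z up, the work surface at z = 0. Lengths are in mm, angles in rad, forces in N, time in s.
With the tool pointing down it reaches from about 350 to 975 mm from the base axis. Payload 7.1 kg.
Tool frame: the origin (TCP) lies between the finger pads; the fingertips stand 19 mm ahead of it and the grasp point (between the pads) is the TCP (ctrl.finger_overhang is the distance from the TCP to the fingertips, in mm); z points along the fingers, y is the line along which they close (so a half turn about z gives the same grasp; the last joint's range is limited). The gripper opens to 88 mm and grips with 3 to 60 N. Pads are 20 mm wide; open, the fingers measure 115 mm over their backs; the gripper's body (75 mm by 178 mm) begins 61 mm behind the grasp point.
Start: joints at [-1.274, 0.423, 1.63, -0, 1.089, -0.019], TCP at [194.128, -594.07, 211.075] pointing down, gripper open.
Joint ranges: [-3, 3], [-0.9, 2.11], [0.09, 2.58], [-1.31, 4.45], [0.11, 2.69], [-2.54, 2.54]. Speed limits (rad/s): [2.39, 2.39, 3.01, 3.14, 3.14, 3.14].

### API

Orientations are given as a rotation vector (axis times angle).
In Python, from workcell import ctrl gives the robot as it stands. The module is installed in compiled form; this text tells all that it offers.
- The arm moves only by the tool arm_command, never from a script. Its argument "rows" is one flat list of numbers, 7 for each row, row after row: the turn, a rotation vector about the tool's x, y, z scaled (see below), then the shift along the tool's x, y, z scaled (see below), then the opening, from -1 (shut) to 1 (fully open). A call has 1 to 5 rows; each row is the pose to reach, as a shift and turn from the pose commanded when the call began, along the tool's axes at that moment, turning the shorter way round; what a row does not reach only later rows make up. The controller multiplies each number of a shift by 80 mm and each number of a turn by 180 degrees. A row lasts 1/10 s, in which the tool goes at most 50 mm and 8.59 degrees, less where a joint would pass 70% of its speed; a pose out of reach is approached as far as the arm can. A call with a number of a shift or a turn outside -1 to 1 is refused whole. A call with a gripper value outside its range is refused whole. The fingers move at their own pace and stop on an object; the grip force is fixed at half the most. Time passes only in rows, so rows that repeat a pose let the fingers close. It gives the time, the measured TCP pose, the force, the opening and the grip force at its end, in the units of the state.
- ctrl.get_obs(): the state, without advancing time (a new reading comes with each control period).
- ctrl.get_image(name): name is "scene" or "top"; returns (picture, depth): 480x640x3 uint8, red, green, blue; 480x640 float32, mm along the optical axis (not along the pixel's ray), 0 where there is no reading.
- ctrl.camera_params(name): a dict with "camera_matrix" (3x3 intrinsics, pixels), "k1" (the pictures are not rectified: a ray, as slopes to the right and down, at radius r is drawn at 1 + k1 r^2 times it, then the intrinsics apply), "world_to_cam" (4x4, takes a point from world to camera coordinates). Camera axes: x right, y down, z forward; pixel columns grow to the right and rows downward; lengths in mm; the calibration is good to about 2 mm. A picture is of the moment at which its call begins. camera_params takes no time and is no camera call.
- ctrl.close_job(): hands the job in; it is judged then, once.
The state is a dict: "t": time; "qpos": joint angles; "qvel": joint speeds; "joint_torque": joint torques, N m; "ee_pos": TCP position; "orientation": TCP orientation; "ft_force": force on the tool from outside, world axes, zero at the start; "moment": the same for the moment, N m; "width": finger opening in mm; "grasp_force": force on a finger pad.
Only numpy, scipy, OpenCV 4.12 (cv2) and the standard library are available. Lean on these libraries where they do the work, as an engineer would, in place of code of your own. Each camera call takes 0.05 s, during which the arm holds its last target. There are 200 camera calls.

## Working session

There is one attempt and no reset: what is moved stays moved. The work goes in short steps, Python scripts to look and compute and a tool call to move; the robot and the scene stay as the last step left them, time stands still between calls to the robot, and variables do not carry over. Pictures are saved under pics/ and viewed, at most 14 in all, crops included, and the job is handed in when it is done.

Besides the shell and the picture viewer there is one more tool, called after "Request:" by a JSON object that holds its "op" and its "data". arm_command: Moves the arm, as the interface text tells. Shifts and turns lie within -1 to 1; 1 stands for 80 mm of shift or 180 degrees of turn. Its arguments: {"type":"object","properties":{"rows":{"type":"array","items":{"type":"number"}}},"required":["rows"]}

```bash
mkdir -p pics
cat > h.py <<'E'
import numpy as np, cv2
from workcell import ctrl
def snap(n,f=None):
    im,d=ctrl.get_image(n)
    if f: cv2.imwrite('pics/'+f+'.png',im[:,:,::-1])
    np.savez('last_'+n,im=im,d=d)
    return im,d
def ray(n,u,v):
    p=ctrl.camera_params(n);K=p['camera_matrix'];k=p['k1']
    xd=np.array([(u-K[0,2])/K[0,0],(v-K[1,2])/K[1,1]]);x=xd.copy()
    for _ in range(20): x=xd/(1+k*(x@x))
    T=np.array(p['world_to_cam']);R=T[:3,:3];c=-R.T@T[:3,3]
    return c,R.T@np.array([x[0],x[1],1.])
def onz(n,u,v,z):
    c,r=ray(n,u,v);return c+r*(z-c[2])/r[2]
def pt(n,u,v,d):
    c,r=ray(n,u,v);return c+r*d
E
python3 - <<'E'
from h import *
for n in('scene','top'):
    snap(n,n+'0');p=ctrl.camera_params(n);T=np.array(p['world_to_cam']);print(n,p['camera_matrix'],p['k1'],T[:3,:3].round(3).tolist(),(-T[:3,:3].T@T[:3,3]).round())
o=ctrl.get_obs();print(o)
E
```

```text
scene [[620.67053836   0.         318.87517534]
 [  0.         620.67053836 249.2775634 ]
 [  0.           0.           1.        ]] -0.21983938016622595 [[0.869, -0.495, 0.013], [-0.37, -0.668, -0.646], [0.329, 0.556, -0.763]] [ 223. -582. 1061.]
top [[529.69118118   0.         316.69607804]
 [  0.         529.69118118 239.65687726]
 [  0.           0.           1.        ]] -0.05435264529741235 [[0.008, -1.0, 0.013], [-0.995, -0.01, -0.104], [0.104, -0.012, -0.995]] [ 524.   93. 1184.]
{'t': 0.1, 'qpos': array([-1.27398861e+00,  4.23798797e-01,  1.63059019e+00,  3.14951322e-05,
        1.08861713e+00, -1.89839910e-02]), 'qvel': array([-0.00107834, -0.00158888, -0.00377602,  0.00124193,  0.00114022,
       -0.0001778 ]), 'joint_torque': array([ 2.46844511e-04, -5.45614779e+01, -2.74324501e+01,  6.45519909e-02,
        1.88148947e-02, -3.54563849e-05]), 'ee_pos': array([ 193.99692799, -593.58580882,  210.36717454]), 'orientation': array([-3.10112962e+00, -4.93742469e-01,  2.63918797e-04]), 'ft_force': array([ 0.10092309, -0.22539101,  0.98063329]), 'moment': array([-0.00377207,  0.02046119,  0.01166587]), 'grasp_force': 0.0, 'width': 87.82491771900641}
```

View pics/scene0.png

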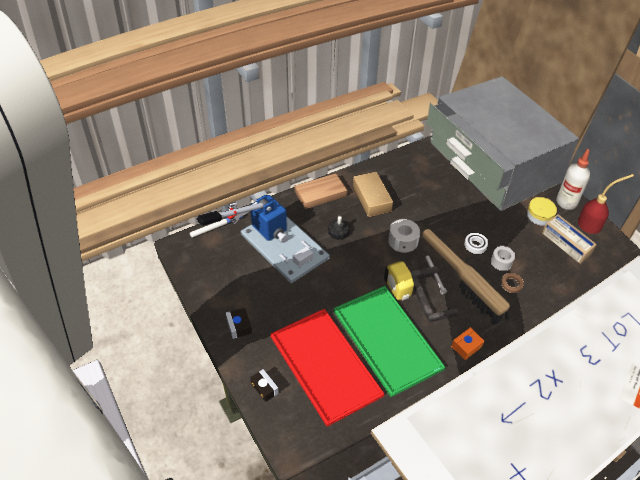

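View pics/top0.png

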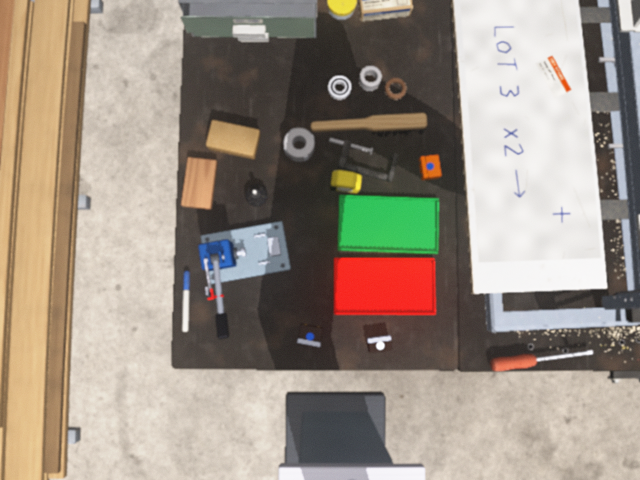

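Scene: a white-dot pad at about (265,383) and a blue-dot pad at (237,322). The gauge is at (285,245), the red tray at (328,367) and the green tray at (388,340). Top: white pad (379,342), blue pad (310,337), gauge pocket near (265,245).

What could be mistaken for a pad:
- The orange block with a blue dot at top (430,166) is a decoy.
- The tape measure at (346,181) and the yellow lid at (342,8) are not pads.

No yellow pad is visible. I'll check the choice in one close crop.

Run:
```python
from h import *
t=np.load('last_top.npz');s=np.load('last_scene.npz')
def c(im,x,y,w,h): return cv2.resize(im[y:y+h,x:x+w],(400,300),interpolation=cv2.INTER_CUBIC)
a=np.vstack([np.hstack([c(t['im'],290,305,120,60),c(t['im'],190,210,120,90)]),np.hstack([c(s['im'],210,295,96,108),c(s['im'],185,180,160,110)])])
cv2.imwrite('pics/crop1.png',a[:,:,::-1])
# first depth measurements
for n,u,v in [('top',379,345),('top',310,337),('top',318,343),('scene',262,383),('scene',237,320),('top',388,225),('top',385,286),('top',222,325)]:
    d=np.load('last_%s.npz'%n)['d'][v,u];print(n,u,v,d,pt(n,u,v,d).round(1))
```

```text
top 379 345 1144.9559 [417.1 -57.8  23.1]
top 310 337 1143.6716 [433.5  91.9  24.2]
top 318 343 1138.4415 [421.1  74.6  28.4]
scene 262 383 1144.6799 [414.  -59.7  25. ]
scene 237 320 1234.1335 [433.2  90.8  25.8]
top 388 225 1189.903 [681.9 -81.1   5.8]
top 385 286 1175.6077 [545.2 -73.7   5.8]
top 222 325 1012.27594 [465.1 261.  157.6]
```

View pics/crop1.png

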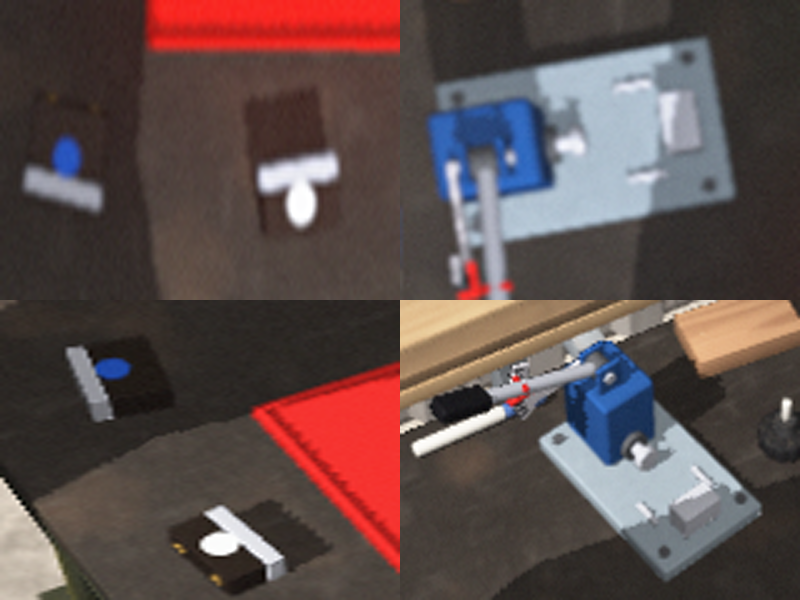

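The crop confirms both pads dot up: blue with its steel toward world -x, white with its steel toward +x. The gauge is turned by about 0.19 rad. Next I'll measure the poses.

```bash
cat >> h.py <<'E'
def cloud(n,load=True):
    z=np.load('last_%s.npz'%n);im,d=z['im'],z['d']
    p=ctrl.camera_params(n);K=p['camera_matrix'];T=np.array(p['world_to_cam'])
    v,u=np.mgrid[:480,:640]
    q=cv2.undistortPoints(np.stack([u,v],-1).reshape(-1,1,2).astype(float),K,np.array([p['k1'],0,0,0.])).reshape(480,640,2)
    P=np.dstack([q[...,0]*d,q[...,1]*d,d])
    W=(P-T[:3,3])@T[:3,:3]
    W[d==0]=np.nan
    return im,W
def sel(W,x0,x1,y0,y1,z0,z1):
    X,Y,Z=W[...,0],W[...,1],W[...,2]
    return (X>x0)&(X<x1)&(Y>y0)&(Y<y1)&(Z>z0)&(Z<z1)
def rect(P): 
    r=cv2.minAreaRect(P[:,:2].astype(np.float32));return np.round(r[0],1),np.round(r[1],1),round(r[2],1)
E
python3 - <<'E'
from h import *
for n in('top','scene'):
    im,W=cloud(n)
    print(n,'table z',np.nanmedian(W[sel(W,450,480,0,60,-20,20)][:,2]) )
    for k,b in dict(white=(370,470,-110,-10,18,34),blue=(380,490,40,140,18,34),anvil=(560,680,120,240,31,43),base=(520,700,100,380,11,19),house=(520,720,220,380,78,92),pad=(420,500,230,290,148,163)).items():
        m=sel(W,*b);P=W[m];c=im[m].astype(int)
        print(k,len(P),rect(P),P.mean(0).round(1))
        if k in('white','blue'):
            br=c.min(1)>70
            print('  steel',br.sum(),rect(P[br]))
    m=sel(W,350,800,-300,100,0,16)
    for k,f in dict(red=lambda c:(c[...,0]>150)&(c[...,1]<60),green=lambda c:(c[...,1]>110)&(c[...,0]<70)).items():
        print(k,rect(W[m&f(im)]))
E
```

```text
top table z -0.33014681104077054
white 341 (array([419.5, -58.8]), array([31.6, 50.1]), 7.3) [419.8 -58.4  25.6]
  steel 212 (array([420.9, -58.7]), array([28.7, 48.7]), 7.4)
blue 446 (array([437.7,  93. ]), array([49.8, 41.5]), 79.8) [437.9  93.   25.5]
  steel 124 (array([423. ,  95.7]), array([49.1, 11.7]), 80.3)
anvil 221 (array([624.6, 201.2]), array([40. , 80.4]), 10.6) [628.5 178.7  36.9]
base 2617 (array([609.9, 266.4]), array([121.6, 249.6]), 14.8) [617.5 227.3  14.8]
house 625 (array([587.5, 287.9]), array([96.7, 64.8]), 10.7) [607.7 291.2  84.5]
pad 240 (array([464.4, 262.7]), array([50.9, 21. ]), 10.4) [463.2 261.7 155.8]
red (array([546.6, -74. ]), array([126.6, 228.4]), 0.4)
green (array([684.3, -83.1]), array([225.4, 126.3]), 88.4)
scene table z -0.05851518969471325
white 443 (array([417. , -59.9]), array([32.6, 52.3]), 6.5) [416.6 -61.8  25.5]
  steel 205 (array([419.4, -59.5]), array([26.4, 51.6]), 8.7)
blue 468 (array([435.4,  91.3]), array([53.3, 42.8]), 79.2) [435.1  89.3  25.7]
  steel 110 (array([420. ,  94.6]), array([52.4,  9.7]), 79.6)
anvil 206 (array([620.5, 199.5]), array([41.5, 84.1]), 9.3) [623.7 178.8  35.5]
base 1884 (array([605.9, 262.6]), array([117. , 247.5]), 14.1) [610.  217.5  14.5]
house 407 (array([578.8, 284.1]), array([112.7,  65.9]), 10.0) [597.3 280.7  83.8]
pad 191 (array([462.2, 260. ]), array([51.3, 24.3]), 11.7) [459.3 258.4 155.3]
red (array([544.4, -73.1]), array([130.2, 226.4]), 0.3)
green (array([683.2, -82.8]), array([227.9, 131.5]), 88.6)
```

Run:
```python
from h import *
a=np.radians(10.5);c,s=np.cos(a),np.sin(a);o=np.array([622,194.5])
pc=lambda x:np.percentile(x,[1,50,99]).round(1)
for n in('top','scene'):
    im,W=cloud(n)
    X=W[...,0]-o[0];Y=W[...,1]-o[1];G=np.dstack([c*X+s*Y,-s*X+c*Y,W[...,2]])
    for k,b in dict(anvil=(-35,35,-60,-5,34,40),house=(-40,40,50,150,81,89),basel=(-70,70,-60,50,12,18),rails=(-45,45,-12,20,18,25),lpad=(-190,-115,75,115,140,165),ram=(-15,15,20,64,30,45)).items():
        P=G[sel(G,*b)];print(n,k,len(P),pc(P[:,0]),pc(P[:,1]),pc(P[:,2]),rect(P) )
```

```text
top anvil 181 [-15.7   3.   23.3] [-33.8 -22.8 -10.5] [34.2 36.9 39.9] (array([  3.8, -22.2]), array([40. , 23.9]), 0.1)
top house 508 [-31.5  11.6  30.6] [ 66.8  94.8 129.2] [81.1 84.5 88.8] (array([-4.2, 98.1]), array([70.9, 63.9]), 0.7)
top basel 1533 [-49.9   3.1  57.4] [-47.2   4.6  48.8] [12.1 15.  17.9] (array([3.9, 0.8]), array([110. ,  98.4]), 0.1)
top rails 77 [-38.7  -3.5  42.9] [-11.1   5.3  19.2] [18.1 19.2 24. ] (array([1.3, 4.2]), array([84.3, 30.5]), 1.1)
top lpad 291 [-167.2 -142.5 -116.1] [ 85.8  95.1 105.7] [141.6 155.5 164.6] (array([-141.6,   95.7]), array([21. , 52.8]), 89.9)
top ram 77 [-8.3  3.4 13.7] [42.  52.  63.9] [30.4 36.1 43.3] (array([ 2.7, 53. ]), array([21.9, 22.4]), 89.8)
scene anvil 126 [-20.6  -0.1  19.1] [-36.4 -23.6 -11.7] [34.1 36.4 39.2] (array([ -0.7, -24.1]), array([25.8, 40.5]), 88.4)
scene house 285 [-26.9   2.6  26.6] [ 64.4  82.  127.6] [81.1 84.2 88.8] (array([-0.4, 96. ]), array([66.5, 55.5]), 88.1)
scene basel 1132 [-54.2  -8.   52.7] [-50.    4.8  48.4] [12.1 14.5 17.8] (array([-0.7, -1.2]), array([101. , 111.3]), 89.9)
scene rails 50 [-38.7   4.7  39. ] [-11.5   3.   19.2] [18.  19.4 23.9] (array([-1.6,  4.6]), array([83.1, 29.7]), 3.5)
scene lpad 248 [-170.2 -146.2 -116.9] [ 83.2  90.4 105.4] [140.3 154.4 164.3] (array([-143. ,   93.3]), array([55.7, 27.5]), 6.6)
scene ram 76 [-13.2  -2.3   7.7] [39.9 54.9 63. ] [30.6 35.5 41.1] (array([-3.3, 51.5]), array([23.1, 24.1]), 87.8)
```

White is about 31.6 mm deep, which suggests worn; blue is about 41.5 mm, which suggests good. The lever will confirm. Next, a move planner, after checking heights on the way.

```bash
cat >> h.py <<'E'
import sys
from scipy.spatial.transform import Rotation as Ro
O=np.array([623.5,195.5]);GA=np.radians(10.5)
def g2w(x,y): 
    c,s=np.cos(GA),np.sin(GA);return O+[c*x-s*y,s*x+c*y]
def phi(o=None):
    o=o or ctrl.get_obs();r=Ro.from_rotvec(o['orientation']).as_matrix();return np.degrees(np.arctan2(r[1,0],r[0,0]))
def plan(wps,dec=3):
    """wps: (x,y,z,phi deg); prints turn-z and shift numbers of each call (world-down tool)"""
    o=ctrl.get_obs();p=o['ee_pos'].copy();f=phi(o);print('from',p.round(1),round(f,1))
    for w in wps:
        for _ in range(30):
            d=np.array(w[:3])-p;df=w[3]-f
            if np.abs(d).max()<.4 and abs(df)<.4:break
            a=np.radians(f);R=np.array([[np.cos(a),np.sin(a),0],[np.sin(a),-np.cos(a),0],[0,0,-1]])
            s=R.T@d/80;s/=max(1,np.abs(s).max());s=np.round(s,dec)
            t=round(np.clip(-df,-42,42)/180,dec)
            p=p+R@s*80;f-=t*180
            print('turn',t,'shift',s+0.,'->',p.round(),round(f,1))
E
python3 - <<'E'
from h import *
im,W=cloud('top')
for u,v in [(540,150),(520,350),(480,320),(560,360),(450,345),(630,300)]: print(u,v,W[v,u].round())
o=ctrl.get_obs();print(phi(o))
plan([(420.5,-59,140,187.3),(420.5,-59,100,187.3)])
E
```

```text
540 150 [ 843. -408.   68.]
520 350 [ 404. -378.   -1.]
480 320 [ 471. -287.    1.]
560 360 [ 383. -466.    5.]
450 345 [ 416. -218.    3.]
630 300 [ 517. -542.  156.]
18.09269195726518
from [ 194.  -593.6  210.4] 18.1
turn -0.233 shift [ 0.871 -1.     0.161] -> [ 235. -496.  197.] 60.0
turn -0.233 shift [ 1.    -0.123  0.122] -> [ 267. -422.  188.] 102.0
turn -0.233 shift [1.    0.699 0.148] -> [ 305. -332.  176.] 143.9
turn -0.233 shift [0.233 1.    0.124] -> [ 337. -256.  166.] 185.9
turn -0.008 shift [-0.55   1.     0.138] -> [ 373. -172.  155.] 187.3
turn -0.0 shift [-0.583  1.     0.141] -> [409. -87. 144.] 187.3
turn -0.0 shift [-0.19   0.327  0.046] -> [420. -59. 140.] 187.3
turn -0.0 shift [0.  0.  0.5] -> [420. -59. 100.] 187.3
```

Request:
{"op": "arm_command", "data": {"rows": [0,0,-0.233,0.87,-1,0.16,1,0,0,-0.233,0.87,-1,0.16,1,0,0,-0.233,0.87,-1,0.16,1,0,0,-0.233,0.87,-1,0.16,1,0,0,-0.233,0.87,-1,0.16,1]}}

```text
t: 0.6
ee_pos: [235.7, -495.6, 198.0]
orientation: [-2.714, -1.581, -0.0]
ft_force: [0.1, -1.0, 0.1]
width: 87.9
grasp_force: 0.0
```

Request:
{"op": "arm_command", "data": {"rows": [0,0,-0.233,1,-0.12,0.12,1,0,0,-0.233,1,-0.12,0.12,1,0,0,-0.233,1,-0.12,0.12,1,0,0,-0.233,1,-0.12,0.12,1,0,0,-0.233,1,-0.12,0.12,1]}}

```text
t: 1.1
ee_pos: [267.2, -421.8, 188.5]
orientation: [-1.969, -2.447, -0.0]
ft_force: [-0.6, -0.2, 0.3]
width: 87.6
grasp_force: 0.0
```

Request:
{"op": "arm_command", "data": {"rows": [0,0,-0.233,1,0.7,0.15,1,0,0,-0.233,1,0.7,0.15,1,0,0,-0.233,1,0.7,0.15,1,0,0,-0.233,1,0.7,0.15,1,0,0,-0.233,1,0.7,0.15,1]}}

```text
t: 1.6
ee_pos: [305.4, -331.8, 176.5]
orientation: [-0.962, -2.99, -0.0]
ft_force: [-0.3, -0.4, 0.0]
width: 88.1
grasp_force: 0.0
```

Request:
{"op": "arm_command", "data": {"rows": [0,0,-0.233,0.23,1,0.12,1,0,0,-0.233,0.23,1,0.12,1,0,0,-0.233,0.23,1,0.12,1,0,0,-0.233,0.23,1,0.12,1,0,0,-0.233,0.23,1,0.12,1]}}

```text
t: 2.1
ee_pos: [337.5, -256.5, 166.9]
orientation: [0.171, -3.137, -0.0]
ft_force: [-0.1, -0.9, -0.3]
width: 87.5
grasp_force: 0.0
```

Request:
{"op": "arm_command", "data": {"rows": [0,0,-0.008,-0.55,1,0.14,1,0,0,-0.008,-0.55,1,0.14,1,0,0,-0.008,-0.55,1,0.14,1]}}

```text
t: 2.4
ee_pos: [373.4, -169.5, 155.2]
orientation: [0.206, -3.134, -0.002]
ft_force: [1.0, 1.0, -0.4]
width: 88.2
grasp_force: 0.0
```

Request:
{"op": "arm_command", "data": {"rows": [0,0,0,-0.58,1,0.14,1,0,0,0,-0.58,1,0.14,1,0,0,0,-0.58,1,0.14,1]}}

```text
t: 2.7
ee_pos: [410.0, -84.8, 144.3]
orientation: [0.206, -3.135, -0.001]
ft_force: [0.4, 0.1, 0.4]
width: 87.9
grasp_force: 0.0
```

Request:
{"op": "arm_command", "data": {"rows": [0,0,0,-0.19,0.33,0.05,1,0,0,0,-0.19,0.33,0.05,1,0,0,0,-0.19,0.33,0.05,1]}}

```text
t: 3.0
ee_pos: [420.4, -60.0, 140.6]
orientation: [0.202, -3.135, 0.0]
ft_force: [-0.8, -1.4, -0.5]
width: 87.8
grasp_force: 0.0
```

Run:
```python
from h import *
C=[]
for n,b in(('top',(340,300,80,60)),('scene',(205,320,120,90))):
    snap(n);im,W=cloud(n)
    for k,q in dict(white=(380,460,-110,-10,20,30),blue=(390,490,40,140,20,30)).items():
        P=W[sel(W,*q)];print(n,k,len(P),rect(P) if len(P)>5 else '')
    x,y,w,h=b;C.append(cv2.resize(im[y:y+h,x:x+w],(400,300),interpolation=cv2.INTER_CUBIC))
cv2.imwrite('pics/w1.png',np.hstack(C)[:,:,::-1])
plan([(420.5,-59.3,27,187.3)])
```

```text
top white 49 (array([418.2, -50.3]), array([31.6, 26.1]), 6.5)
top blue 429 (array([437.6,  93.1]), array([49.7, 41.6]), 79.2)
scene white 421 (array([417., -60.]), array([33. , 52.5]), 8.7)
scene blue 197 (array([424.8,  93. ]), array([52.2, 19.9]), 79.5)
from [420.3 -60.5 140.7] -172.7
turn -0.233 shift [-0.003  0.01   1.   ] -> [420. -60.  61.] -130.8
turn -0.233 shift [-0.004  0.002  0.422] -> [421. -59.  27.] -88.9
turn -0.233 shift [0. 0. 0.] -> [421. -59.  27.] -46.9
turn -0.233 shift [0. 0. 0.] -> [421. -59.  27.] -5.0
turn -0.233 shift [0. 0. 0.] -> [421. -59.  27.] 37.0
turn -0.233 shift [0. 0. 0.] -> [421. -59.  27.] 78.9
turn -0.233 shift [0. 0. 0.] -> [421. -59.  27.] 120.8
turn -0.233 shift [0. 0. 0.] -> [421. -59.  27.] 162.8
turn -0.136 shift [0. 0. 0.] -> [421. -59.  27.] 187.3
```

View pics/w1.png

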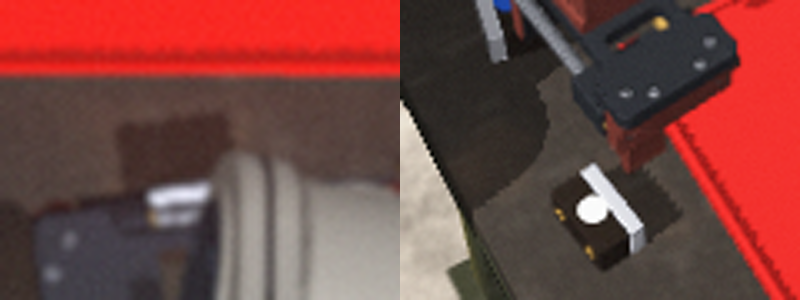

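White has not moved: it sits at (600,215) in the right half of the crop, under the open fingers. Going down to grip it.

Request:
{"op": "arm_command", "data": {"rows": [0,0,0,0,0.01,1,1,0,0,0,0,0.01,1,1,0,0,0,0,0.01,1,1]}}

```text
t: 3.4
ee_pos: [417.6, -59.3, 58.1]
orientation: [0.197, -3.129, -0.002]
ft_force: [-0.9, -0.3, 0.6]
width: 87.9
grasp_force: 0.0
```

Request:
{"op": "arm_command", "data": {"rows": [0,0,0,0,0,0.42,1,0,0,0,0,0,0.42,1,0,0,0,0,0,0.42,1]}}

```text
t: 3.7
ee_pos: [420.6, -59.2, 28.0]
orientation: [0.199, -3.135, -0.0]
ft_force: [-0.1, 0.5, 0.4]
width: 87.9
grasp_force: 0.0
```

Request:
{"op": "arm_command", "data": {"rows": [0,0,0,0,0,0,-1,0,0,0,0,0,0,-1,0,0,0,0,0,0,-1,0,0,0,0,0,0,-1,0,0,0,0,0,0,-1]}}

```text
t: 4.2
ee_pos: [420.8, -58.7, 27.4]
orientation: [-0.2, 3.135, -0.0]
ft_force: [-0.7, -0.2, -0.4]
width: 51.4
grasp_force: 0.0
```

Request:
{"op": "arm_command", "data": {"rows": [0,0,0,0,0,0,-1,0,0,0,0,0,0,-1,0,0,0,0,0,-0.5,-1,0,0,0,0,0,-0.5,-1,0,0,0,0,0,-0.5,-1]}}

```text
t: 4.7
ee_pos: [421.3, -58.8, 67.6]
orientation: [-0.2, 3.133, -0.001]
ft_force: [-0.4, 0.3, -0.7]
width: 11.1
grasp_force: 0.0
```

Request:
{"op": "arm_command", "data": {"rows": [0,0,0,0,0,-1,-1,0,0,0,0,0,-1,-1,0,0,0,0,0,-1,-1]}}

```text
t: 5.0
ee_pos: [422.7, -59.0, 149.3]
orientation: [-0.2, 3.13, -0.002]
ft_force: [0.7, 0.2, -0.5]
width: 0.6
grasp_force: 0.0
```

```bash
sed -i "s/df=w\[3\]-f$/df=(w[3]-f+180)%360-180/" h.py
python3 - <<'E'
from h import *
o=ctrl.get_obs();print(o['width'],o['grasp_force'],o['qpos'].round(2))
x,y=g2w(0,4);print(x,y);plan([(x,y,150,100.5),(x,y,75,100.5)])
E
```

```text
0.6420462498643925 0.0 [-0.17  0.23  2.1   0.    0.8  -1.86]
622.7710578980314 199.4330196302558
from [422.7 -59.  149.3] -172.7
turn 0.233 shift [-1.     0.999 -0.003] -> [492.  30. 150.] -214.6
turn 0.233 shift [-0.054  1.    -0.002] -> [541.  94. 150.] -256.6
turn 0.016 shift [ 0.805  1.    -0.003] -> [604. 175. 150.] -259.5
turn 0.0 shift [ 0.257  0.289 -0.001] -> [623. 199. 150.] -259.5
turn 0.0 shift [0.    0.    0.938] -> [623. 199.  75.] -259.5
```

The grip failed: the fingers shut to 0.6 mm. Looking.

Run:
```python
from h import *
C=[]
for n,b in(('top',(340,300,80,60)),('scene',(205,320,120,90))):
    snap(n);im,W=cloud(n)
    for k,q in dict(white=(380,460,-110,-10,15,30),blue=(390,490,40,140,20,30)).items():
        P=W[sel(W,*q)];print(n,k,len(P),rect(P) if len(P)>5 else '')
    x,y,w,h=b;C.append(cv2.resize(im[y:y+h,x:x+w],(400,300),interpolation=cv2.INTER_CUBIC))
cv2.imwrite('pics/w2.png',np.hstack(C)[:,:,::-1])
```

```text
top white 53 (array([418.1, -45.9]), array([31.8, 25.3]), 4.7)
top blue 425 (array([437.6,  93. ]), array([49.8, 41.2]), 79.6)
scene white 460 (array([417.3, -60.4]), array([33.1, 52.9]), 7.1)
scene blue 190 (array([426.1,  93.1]), array([51.9, 22.7]), 80.6)
```

View pics/w2.png

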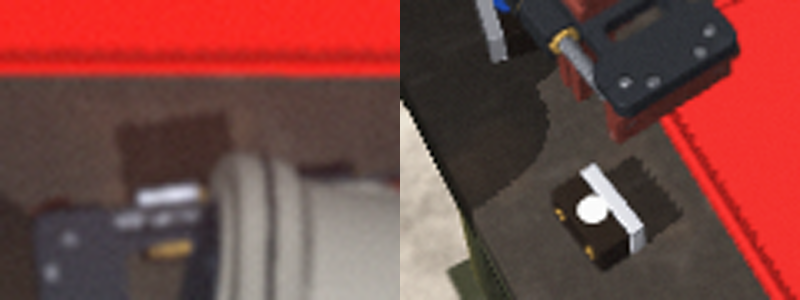

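The pad is still where it was at (600,215), upright. I lifted before the fingers had closed on it, so I'll open, go down and close for longer.

Request:
{"op": "arm_command", "data": {"rows": [0,0,0,0.02,0,0.3,1,0,0,0,0.02,0,0.3,1,0,0,0,0.02,0,0.3,1,0,0,0,0.02,0,0.3,1,0,0,0,0.02,0,0.3,1]}}

```text
t: 5.6
ee_pos: [419.3, -58.9, 123.3]
orientation: [-0.2, 3.135, -0.0]
ft_force: [-0.0, -0.3, -0.3]
width: 37.0
grasp_force: 0.0
```

Request:
{"op": "arm_command", "data": {"rows": [0,0,0,0,0,0.2,1,0,0,0,0,0,0.2,1,0,0,0,0,0,0.2,1,0,0,0,0,0,0.2,1,0,0,0,0,0,0.2,1]}}

```text
t: 6.1
ee_pos: [419.4, -59.0, 107.6]
orientation: [-0.2, 3.134, -0.0]
ft_force: [-0.0, 0.5, 0.8]
width: 77.1
grasp_force: 0.0
```

Request:
{"op": "arm_command", "data": {"rows": [0,0,0,0,0,0.8,1,0,0,0,0,0,0.8,1,0,0,0,0,0,0.8,1,0,0,0,0,0,0.8,1]}}

```text
t: 6.5
ee_pos: [419.3, -59.0, 43.4]
orientation: [0.2, -3.135, -0.0]
ft_force: [-0.6, 0.5, -0.1]
width: 87.7
grasp_force: 0.0
```

Request:
{"op": "arm_command", "data": {"rows": [0,0,0,0,0,0.2,1,0,0,0,0,0,0.2,1,0,0,0,0,0,0.2,1]}}

```text
t: 6.8
ee_pos: [419.6, -59.0, 28.0]
orientation: [-0.2, 3.134, -0.0]
ft_force: [-0.3, -0.5, 0.6]
width: 87.7
grasp_force: 0.0
```

Run:
```python
from h import *
im,d=snap('scene');o=ctrl.get_obs();print(o['ee_pos'],o['width'],ctrl.finger_overhang)
cv2.imwrite('pics/w3.png',cv2.resize(im[310:430,190:350],(800,600),interpolation=cv2.INTER_CUBIC)[:,:,::-1])
p=ctrl.camera_params('scene')
R=Ro.from_rotvec(o['orientation']).as_matrix();T=np.array(p['world_to_cam'])
for q in [(0,0,0),(0,44,19),(0,-44,19)]:
    w=o['ee_pos']+R@np.array(q,float);uv=cv2.projectPoints(w,cv2.Rodrigues(T[:3,:3])[0],T[:3,3],p['camera_matrix'],np.array([p['k1'],0,0,0.]))[0].ravel();print(q,w.round(),uv.round(),((uv-[190,310])*5).round())
```

```text
[419.6830646  -59.0252684   28.09861067] 87.72155449004671 19.0
(0, 0, 0) [420. -59.  28.] [264. 381.] [372. 353.]
(0, 44, 19) [414. -15.   9.] [252. 369.] [311. 295.]
(0, -44, 19) [ 425. -103.    9.] [278. 402.] [442. 462.]
```

View pics/w3.png

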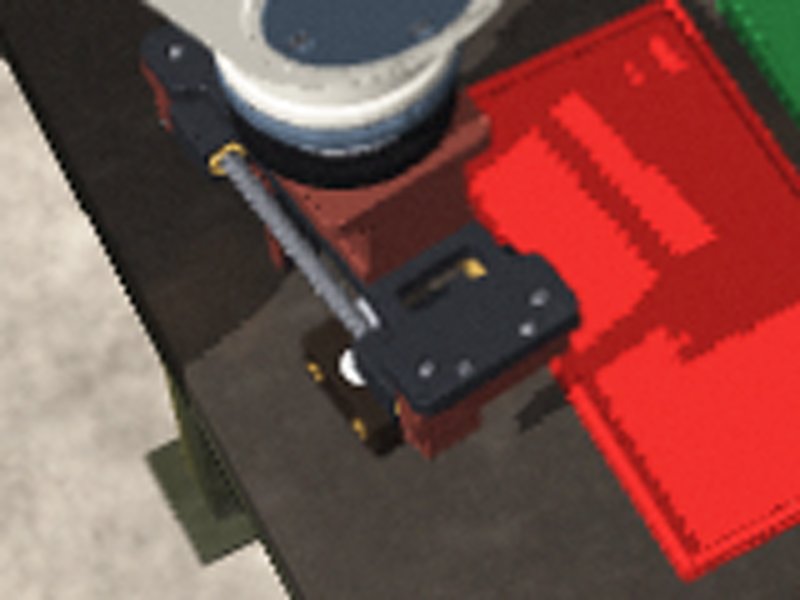

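The near fingertip shows at (430,455), against a predicted (442,462), so the alignment is right. I'll close in small steps and watch the width.

Request:
{"op": "arm_command", "data": {"rows": [0,0,0,0,0,0,-1,0,0,0,0,0,0,-1,0,0,0,0,0,0,-1,0,0,0,0,0,0,-1,0,0,0,0,0,0,-1]}}

```text
t: 7.35
ee_pos: [419.0, -58.9, 27.1]
orientation: [-0.2, 3.135, 0.0]
ft_force: [1.2, -0.5, 0.1]
width: 51.2
grasp_force: 0.0
```

Request:
{"op": "arm_command", "data": {"rows": [0,0,0,0,0,0,-1,0,0,0,0,0,0,-1]}}

```text
t: 7.55
ee_pos: [419.0, -58.9, 27.0]
orientation: [0.2, -3.135, -0.0]
ft_force: [-0.1, -0.0, -0.0]
width: 35.3
grasp_force: 0.0
```

Request:
{"op": "arm_command", "data": {"rows": [0,0,0,0,0,0,-1,0,0,0,0,0,0,-1,0,0,0,0,0,0,-1]}}

```text
t: 7.85
ee_pos: [419.0, -58.9, 27.1]
orientation: [0.2, -3.135, -0.0]
ft_force: [-0.4, 0.5, -0.5]
width: 11.3
grasp_force: 0.0
```

Request:
{"op": "arm_command", "data": {"rows": [0,0,0,0,0,0,-1,0,0,0,0,0,0,-1,0,0,0,0,0,0,-1]}}

```text
t: 8.15
ee_pos: [419.1, -58.9, 27.1]
orientation: [-0.2, 3.135, -0.0]
ft_force: [0.3, -0.0, 0.5]
width: 0.6
grasp_force: 0.0
```

No contact even at TCP z 27, so the fingers are not where I believe. Measuring them directly in the depth data.

Run:
```python
from h import *
im,W=cloud('scene') # open picture at z=28
print('tips in last pic', [W[310+y//5,190+x//5].round() for x,y in [(430,440),(430,450),(440,400),(420,400),(500,330),(350,370)]])
im,d=snap('scene','w4');cv2.imwrite('pics/w4.png',cv2.resize(im[310:430,190:350],(800,600),interpolation=cv2.INTER_CUBIC)[:,:,::-1])
P=cloud('scene')[1][sel(cloud('scene')[1],380,460,-110,-10,15,30)];print(rect(P),len(P))
print(ctrl.get_obs()['ee_pos'],ctrl.get_obs()['qpos'])
```

```text
tips in last pic [array([ 417., -114.,   55.]), array([ 416., -115.,   49.]), array([ 406., -152.,  160.]), array([nan, nan, nan]), array([ 434., -140.,  163.]), array([410., -60.,  25.])]
(array([409.1, -61.4]), array([16.6, 50.7]), 8.4) 201
[419.03992273 -58.91237996  27.0685831 ] [-1.67814846e-01  4.80761976e-01  2.16487111e+00  4.40741398e-05
  4.95975130e-01 -1.86591276e+00]
```

View pics/w4.png

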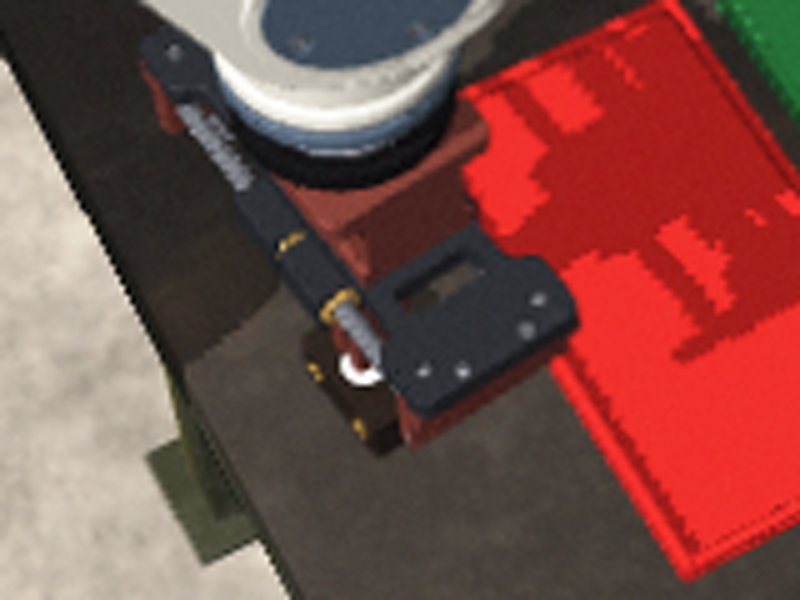

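Run:
```python
from h import *
im,W=cloud('scene')
for y in range(320,385,5):
    print(y,[(x,im[310+y//5,190+x//5].tolist(),W[310+y//5,190+x//5].round().tolist()) for x in range(335,380,10)])
```

```text
320 [(335, [115, 78, 62], [408.0, -56.0, 60.0]), (345, [146, 149, 157], [397.0, -97.0, 135.0]), (355, [116, 119, 126], [400.0, -99.0, 135.0]), (365, [74, 69, 70], [403.0, -100.0, 134.0]), (375, [56, 37, 37], [417.0, -72.0, 76.0])]
325 [(335, [110, 54, 48], [408.0, -55.0, 54.0]), (345, [126, 126, 133], [396.0, -98.0, 134.0]), (355, [122, 125, 130], [399.0, -102.0, 136.0]), (365, [80, 82, 87], [402.0, -103.0, 136.0]), (375, [62, 33, 29], [418.0, -70.0, 68.0])]
330 [(335, [111, 54, 46], [407.0, -57.0, 55.0]), (345, [73, 64, 66], [409.0, -63.0, 61.0]), (355, [145, 148, 155], [398.0, -102.0, 134.0]), (365, [107, 109, 117], [400.0, -106.0, 138.0]), (375, [61, 38, 37], [404.0, -106.0, 136.0])]
335 [(335, [109, 54, 46], [407.0, -58.0, 51.0]), (345, [78, 46, 42], [408.0, -64.0, 60.0]), (355, [128, 128, 136], [397.0, -104.0, 135.0]), (365, [128, 129, 137], [400.0, -107.0, 137.0]), (375, [72, 68, 74], [403.0, -109.0, 137.0])]
340 [(335, [107, 52, 46], [407.0, -55.0, 44.0]), (345, [89, 45, 39], [409.0, -61.0, 51.0]), (355, [122, 111, 115], [397.0, -104.0, 132.0]), (365, [130, 132, 139], [399.0, 
[... 1202 characters left out ...]
, 135.0])]
370 [(335, [46, 39, 31], [405.0, -57.0, 24.0]), (345, [245, 246, 245], [408.0, -60.0, 27.0]), (355, [210, 188, 184], [409.0, -68.0, 40.0]), (365, [245, 245, 244], [414.0, -64.0, 28.0]), (375, [178, 178, 180], [418.0, -65.0, 27.0])]
375 [(335, [50, 39, 35], [403.0, -61.0, 29.0]), (345, [201, 198, 196], [407.0, -62.0, 27.0]), (355, [249, 249, 249], [409.0, -65.0, 30.0]), (365, [249, 249, 249], [413.0, -66.0, 28.0]), (375, [248, 248, 248], [417.0, -67.0, 27.0])]
380 [(335, [50, 40, 34], [403.0, -61.0, 26.0]), (345, [47, 39, 33], [405.0, -65.0, 30.0]), (355, [219, 217, 216], [408.0, -67.0, 31.0]), (365, [244, 244, 244], [413.0, -66.0, 25.0]), (375, [78, 72, 69], [417.0, -66.0, 22.0])]
```

The depth data shows the closed fingertips at z≈42 while the reported TCP z is 27. The real tips are therefore about 34 mm higher than the nominal tool, with x and y correct. I'll use tip z ≈ ee_z + 15, so the grip should be at ee_z ≈ -7, and I'll watch the force on the way down.

Request:
{"op": "arm_command", "data": {"rows": [0,0,0,-0.01,0,0,1,0,0,0,-0.01,0,0,1,0,0,0,-0.01,0,0,1,0,0,0,-0.01,0,0,1,0,0,0,-0.01,0,0,1]}}

```text
t: 8.7
ee_pos: [419.8, -58.8, 27.1]
orientation: [0.2, -3.135, -0.0]
ft_force: [-0.4, -0.7, 0.0]
width: 37.0
grasp_force: 0.0
```

Request:
{"op": "arm_command", "data": {"rows": [0,0,0,0,0,0,1,0,0,0,0,0,0,1,0,0,0,0,0,0,1,0,0,0,0,0,0,1,0,0,0,0,0,0,1]}}

```text
t: 9.2
ee_pos: [419.9, -58.8, 27.1]
orientation: [-0.2, 3.135, 0.0]
ft_force: [-0.1, 0.3, -0.3]
width: 77.3
grasp_force: 0.0
```

Request:
{"op": "arm_command", "data": {"rows": [0,0,0,0,0,0.1,1,0,0,0,0,0,0.2,1,0,0,0,0,0,0.3,1,0,0,0,0,0,0.3,1]}}

```text
t: 9.6
ee_pos: [418.9, -58.7, 1.8]
orientation: [0.2, -3.133, -0.001]
ft_force: [0.3, 0.7, 0.9]
width: 88.1
grasp_force: 0.0
```

Request:
{"op": "arm_command", "data": {"rows": [0,0,0,0,0,0.05,1,0,0,0,0,0,0.1,1,0,0,0,0,0,0.1,1]}}

```text
t: 9.9
ee_pos: [419.6, -58.8, -5.3]
orientation: [0.2, -3.135, -0.0]
ft_force: [-0.5, 0.8, 0.3]
width: 87.7
grasp_force: 0.0
```

Request:
{"op": "arm_command", "data": {"rows": [0,0,0,0,0,0,-1,0,0,0,0,0,0,-1,0,0,0,0,0,0,-1,0,0,0,0,0,0,-1,0,0,0,0,0,0,-1]}}

```text
t: 10.4
ee_pos: [419.9, -58.8, -4.8]
orientation: [-0.2, 3.135, -0.0]
ft_force: [0.5, 0.7, 0.1]
width: 51.3
grasp_force: 0.1
```

Request:
{"op": "arm_command", "data": {"rows": [0,0,0,0,0,0,-1,0,0,0,0,0,0,-1,0,0,0,0,0,0,-1]}}

```text
t: 10.7
ee_pos: [419.9, -58.8, -4.8]
orientation: [-0.2, 3.135, -0.0]
ft_force: [-0.3, 1.3, 3.5]
width: 50.1
grasp_force: 30.0
```

Gripped at 30 N and 50.1 mm. Lifting and planning the carry.

Request:
{"op": "arm_command", "data": {"rows": [0,0,0,0,0,-0.3,-1,0,0,0,0,0,-1,-1,0,0,0,0,0,-1,-1,0,0,0,0,0,-1,-1]}}

```text
t: 11.1
ee_pos: [420.9, -59.0, 76.2]
orientation: [-0.2, 3.132, -0.001]
ft_force: [-0.0, -0.3, -1.4]
width: 50.1
grasp_force: 30.0
```

Run:
```python
from h import *
x,y=g2w(0,5.8);print(x,y);plan([(x,y,90,100.5),(x,y,40,100.5)])
```

```text
622.4430339521456 201.20287846387095
from [420.9 -59.   76.2] -172.7
turn 0.233 shift [-1.     0.998 -0.059] -> [490.  30.  81.] -214.6
turn 0.233 shift [-0.054  1.    -0.042] -> [539.  94.  84.] -256.6
turn 0.016 shift [ 0.805  1.    -0.054] -> [602. 175.  89.] -259.5
turn 0.0 shift [ 0.277  0.311 -0.017] -> [622. 201.  90.] -259.5
turn 0.0 shift [0.    0.    0.625] -> [622. 201.  40.] -259.5
```

Request:
{"op": "arm_command", "data": {"rows": [0,0,0.233,-1,1,-0.06,-1,0,0,0.233,-1,1,-0.06,-1,0,0,0.233,-1,1,-0.06,-1,0,0,0.233,-1,1,-0.06,-1,0,0,0.233,-1,1,-0.06,-1]}}

```text
t: 11.6
ee_pos: [488.1, 31.5, 77.8]
orientation: [-0.926, -2.999, 0.002]
ft_force: [-0.4, -0.1, -1.0]
width: 49.8
grasp_force: 30.0
```

Request:
{"op": "arm_command", "data": {"rows": [0,0,0.233,-0.05,1,-0.04,-1,0,0,0.233,-0.05,1,-0.04,-1,0,0,0.233,-0.05,1,-0.04,-1,0,0,0.233,-0.05,1,-0.04,-1,0,0,0.233,-0.05,1,-0.04,-1]}}

```text
t: 12.1
ee_pos: [535.7, 94.9, 80.5]
orientation: [-1.939, -2.469, 0.004]
ft_force: [-0.1, 0.3, -1.8]
width: 49.9
grasp_force: 30.0
```

Request:
{"op": "arm_command", "data": {"rows": [0,0,0.016,0.8,1,-0.05,-1,0,0,0.016,0.8,1,-0.05,-1,0,0,0.016,0.8,1,-0.05,-1,0,0,0.016,0.8,1,-0.05,-1]}}

```text
t: 12.5
ee_pos: [598.3, 176.8, 84.5]
orientation: [-1.992, -2.427, 0.004]
ft_force: [-0.5, -0.2, -1.4]
width: 49.7
grasp_force: 30.0
```

Request:
{"op": "arm_command", "data": {"rows": [0,0,0,0.28,0.31,-0.02,-1,0,0,0,0.28,0.31,-0.02,-1,0,0,0,0.28,0.31,-0.02,-1]}}

```text
t: 12.8
ee_pos: [617.8, 202.0, 87.1]
orientation: [-1.994, -2.425, 0.004]
ft_force: [0.2, -0.1, -1.6]
width: 49.6
grasp_force: 30.0
```

Request:
{"op": "arm_command", "data": {"rows": [0,0,0,0,0,0.5,-1,0,0,0,0,0,0.5,-1,0,0,0,0,0,0.5,-1,0,0,0,0,0,0.5,-1]}}

```text
t: 13.2
ee_pos: [619.5, 202.5, 49.7]
orientation: [1.996, 2.426, 0.001]
ft_force: [0.3, 1.2, -1.9]
width: 49.9
grasp_force: 30.0
```

Run:
```python
from h import *
C=[]
for n,b in(('top',(215,205,80,60)),('scene',(220,190,120,90))):
    im,d=snap(n);x,y,w,h=b;C.append(cv2.resize(im[y:y+h,x:x+w],(400,300),interpolation=cv2.INTER_CUBIC))
cv2.imwrite('pics/p1.png',np.hstack(C)[:,:,::-1])
o=ctrl.get_obs();print(o['ee_pos'],phi(o),o['qpos'].round(2))
c,s=np.cos(GA),np.sin(GA)
for n in('top','scene'):
    im,W=cloud(n);X=W[...,0]-O[0];Y=W[...,1]-O[1];G=np.dstack([c*X+s*Y,-s*X+c*Y,W[...,2]])
    for k,q in dict(padtop=(-40,40,-30,39,58,74),base=(-70,70,-60,60,12,18),rail=(-50,50,-14,22,18.5,24),anvil=(-35,35,-60,-5,34,40)).items():
        P=G[sel(G,*q)]
        if len(P)>5: print(n,k,len(P),np.percentile(P,[2,98],axis=0).round(1).tolist(),rect(P))
```

```text
[620.03177253 202.91867037  50.17030869] 101.11617329931518 [ 0.3   0.66  1.65 -0.    0.83  0.1 ]
top base 45 [[-29.7, -49.1, 12.0], [56.1, 58.4, 17.3]] (array([ -9.5, -12. ]), array([ 60.6, 137.8]), 39.0)
scene padtop 137 [[-38.0, -8.5, 58.3], [27.2, 14.0, 73.7]] (array([-7.5, -2.5]), array([24.5, 70.3]), 71.0)
scene base 1044 [[-55.5, -49.8, 12.2], [50.4, 57.1, 17.7]] (array([-2.3,  3.1]), array([112.8, 112.5]), 89.4)
scene rail 34 [[-36.0, -9.8, 18.6], [45.6, 19.3, 23.3]] (array([4.8, 6.8]), array([83.3, 33. ]), 3.6)
scene anvil 134 [[-20.9, -36.1, 34.2], [17.3, -12.6, 39.6]] (array([ -1.6, -24.6]), array([24.8, 40.2]), 89.8)
```

View pics/p1.png

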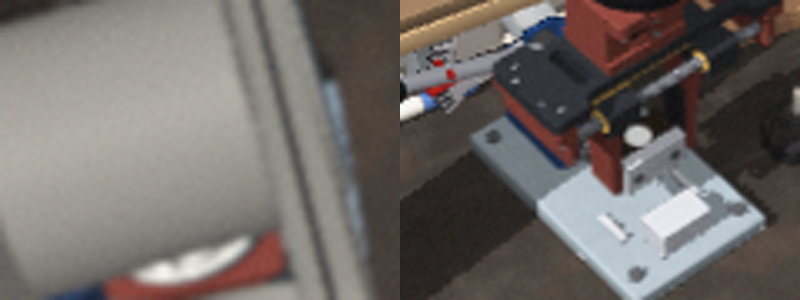

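The pad hangs over the pocket with its steel face (655,165) toward the anvil (675,222). Comparing pad and anvil in the same view.

Run:
```python
from h import *
c,s=np.cos(GA),np.sin(GA)
im,W=cloud('scene');X=W[...,0]-O[0];Y=W[...,1]-O[1];G=np.dstack([c*X+s*Y,-s*X+c*Y,W[...,2]])
ii=im.astype(int);grey=(ii.max(2)-ii.min(2)<25)&(ii.min(2)>90)
m=sel(G,-40,40,-22,4,42,66)&grey;P=G[m]
print('steel',len(P),np.percentile(P,[2,50,98],axis=0).round(1).tolist())
for z in range(40,68,4):
    q=P[abs(P[:,2]-z)<2]
    if len(q)>3: print(z,len(q),q[:,0].min().round(1),q[:,0].max().round(1),np.median(q[:,1]).round(1))
m=sel(G,-40,40,-40,-5,32,40)&(ii.min(2)>90);P=G[m];print('anvil top',np.percentile(P[:,0],[0,2,98,100]).round(1),np.percentile(P[:,1],[2,98]).round(1))
m=sel(G,-50,50,-6,20,17.5,23)&(ii.min(2)>90);P=G[m];print('rails',np.sort(P[:,0]).round(1))
v,u=np.where(sel(G,-40,40,-22,4,42,66)&grey);print(u.min(),u.max(),v.min(),v.max())
```

```text
steel 55 [[-28.9, -8.2, 54.3], [-5.8, -5.7, 60.3], [18.6, -2.0, 65.0]]
56 15 -27.0 17.6 -4.9
60 19 -34.6 18.5 -5.7
64 20 -29.0 24.5 -6.1
anvil top [-21.7 -21.1  17.7  18.5] [-36.2 -12.2]
rails [-45.3 -40.8 -38.7 -36.9 -34.8 -34.2 -33.6 -33.2 -33.1 -32.3 -32.1 -32.1
 -32.  -31.7 -31.3 -31.  -30.4 -29.3 -21.6 -19.8 -18.5 -16.7 -16.4 -14.9
 -13.3  -4.1  -2.5   0.2  12.7  13.1  14.6  14.6  21.3  25.8  26.5  27.
  27.   27.1  28.1  28.9  29.2  30.2  30.4  30.8  30.9  31.5  31.9  32.1
  36.1  44.8  47.1]
284 305 234 248
```

Run:
```python
from h import *
c,s=np.cos(GA),np.sin(GA)
im,W=cloud('scene');X=W[...,0]-O[0];Y=W[...,1]-O[1];G=np.dstack([c*X+s*Y,-s*X+c*Y,W[...,2]])
ii=im.astype(int);grey=(ii.max(2)-ii.min(2)<25)&(ii.min(2)>80)
m=sel(G,-40,40,-16,4,54,84)&grey;P=G[m]
for z in range(56,84,4):
    q=P[abs(P[:,2]-z)<2]
    if len(q)>3: print(z,len(q),np.sort(q[:,0])[:3].round(1),np.sort(q[:,0])[-3:].round(1),np.median(q[:,1]).round(1))
r=rect(P);print(r)
q=P[P[:,2]<78];print('tilt fit y=ax+bz+c',np.linalg.lstsq(np.c_[q[:,0],q[:,2]-70,np.ones(len(q))],q[:,1],rcond=None)[0])
```

```text
56 16 [-27.  -25.9 -25.9] [11.3 15.5 17.6] -4.9
60 19 [-34.6 -25.  -22.6] [12.5 17.1 18.5] -5.7
64 23 [-29. -27. -25.] [18.6 24.1 24.5] -6.1
68 16 [-25.2 -22.3 -20.5] [ 7.7 18.  18.7] -5.7
72 26 [-29.2 -27.8 -25.7] [16.8 18.3 19.4] -6.0
76 27 [-28.2 -27.3 -25. ] [11.7 14.4 24.6] -5.5
80 69 [-27.1 -26.  -24.5] [19.1 19.1 22.9] -2.3
(array([-5. , -2.2]), array([59.2, 12.4]), 0.3)
tilt fit y=ax+bz+c [ 0.02132832  0.01359585 -5.12554938]
```

Request:
{"op": "arm_command", "data": {"rows": [0,0,0.003,-0.03,0.03,0,-1,0,0,0.003,-0.03,0.03,0.15,-1,0,0,0.003,-0.03,0.03,0.3,-1,0,0,0.003,-0.03,0.03,0.3,-1,0,0,0.003,-0.03,0.03,0.3,-1]}}

```text
t: 13.8
ee_pos: [621.4, 200.9, 23.6]
orientation: [-2.006, -2.416, 0.003]
ft_force: [1.2, -0.6, -1.2]
width: 49.8
grasp_force: 30.0
```

Run:
```python
from h import *
c,s=np.cos(GA),np.sin(GA);o=ctrl.get_obs();d=o['ee_pos'][:2]-O;print(o['ee_pos'],c*d[0]+s*d[1],-s*d[0]+c*d[1],phi(o))
im,d=snap('scene');cv2.imwrite('pics/p2.png',cv2.resize(im[205:275,235:328],(800,600),interpolation=cv2.INTER_CUBIC)[:,:,::-1])
```

```text
[621.35525146 200.89992636  23.60799711] -1.1247761047439946 5.7003534707949335 100.59603643902935
```

View pics/p2.png

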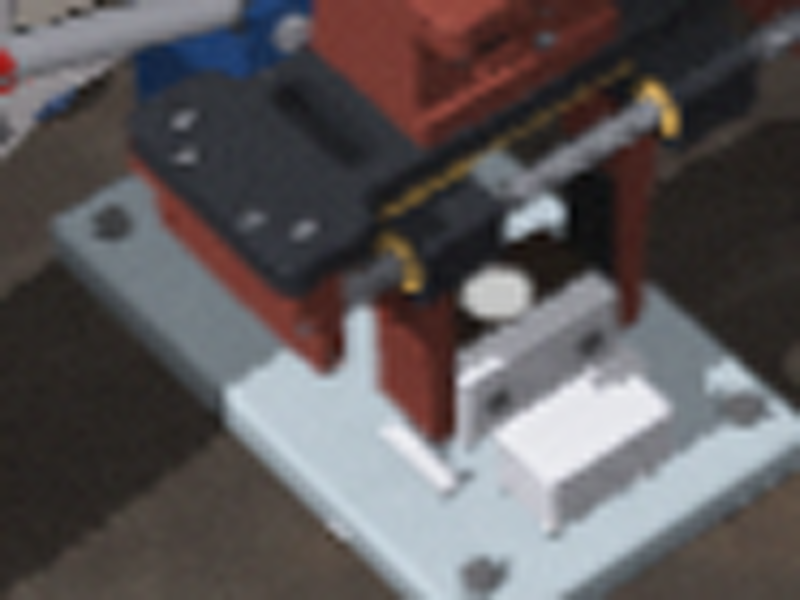

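The pad sits above the pocket between the rails, behind the anvil at (585,430). Nudge it 1 mm in x and lower it.

Request:
{"op": "arm_command", "data": {"rows": [0,0,0,0,0.013,0.05,-1,0,0,0,0,0.013,0.1,-1,0,0,0,0,0.013,0.15,-1,0,0,0,0,0.013,0.15,-1,0,0,0,0,0.013,0.15,-1]}}

```text
t: 14.35
ee_pos: [623.0, 201.2, 12.5]
orientation: [-2.007, -2.417, 0.0]
ft_force: [0.8, 0.5, -1.3]
width: 49.9
grasp_force: 30.0
```

Request:
{"op": "arm_command", "data": {"rows": [0,0,0,0,0,0.01,-1,0,0,0,0,0,0.01,-1,0,0,0,0,0,0.01,-1]}}

```text
t: 14.65
ee_pos: [623.1, 201.3, 12.0]
orientation: [2.007, 2.417, 0.0]
ft_force: [-0.3, 0.1, -1.6]
width: 49.6
grasp_force: 30.0
```

Request:
{"op": "arm_command", "data": {"rows": [0,0,0,0,0,0.02,-1,0,0,0,0,0,0.02,-1,0,0,0,0,0,0.02,-1]}}

```text
t: 14.95
ee_pos: [623.1, 201.3, 10.3]
orientation: [-2.007, -2.417, -0.0]
ft_force: [0.3, -0.2, -0.6]
width: 49.8
grasp_force: 30.0
```

Request:
{"op": "arm_command", "data": {"rows": [0,0,0,0,0,0,1,0,0,0,0,0,0,1,0,0,0,0,0,0,1,0,0,0,0,0,0,1,0,0,0,0,0,0,1]}}

```text
t: 15.45
ee_pos: [623.1, 201.3, 10.3]
orientation: [2.007, 2.417, 0.0]
ft_force: [-0.3, 0.2, -0.9]
width: 85.8
grasp_force: 0.0
```

Request:
{"op": "arm_command", "data": {"rows": [0,0,0,0,0,-0.5,1,0,0,0,0,0,-1,1,0,0,0,0,0,-1,1,0,0,0,0,0,-1,1]}}

```text
t: 15.85
ee_pos: [623.8, 201.5, 91.4]
orientation: [2.006, 2.416, 0.003]
ft_force: [-0.4, 0.1, -0.7]
width: 87.8
grasp_force: 0.0
```

Request:
{"op": "arm_command", "data": {"rows": [0,0,0,0,0,-1,-1,0,0,0,0,0,-1,-1,0,0,0,0,0,-1,-1,0,0,0,0,0,-1,-1]}}

```text
t: 16.25
ee_pos: [622.5, 201.1, 169.3]
orientation: [-2.006, -2.417, 0.001]
ft_force: [0.7, 0.0, -0.7]
width: 59.3
grasp_force: 0.0
```

Run:
```python
from h import *
x,y=g2w(-148,95);plan([(x,y,185,100.5),(x,y,146,100.5)],2)
c,s=np.cos(GA),np.sin(GA);snap('scene')
im,W=cloud('scene');X=W[...,0]-O[0];Y=W[...,1]-O[1];G=np.dstack([c*X+s*Y,-s*X+c*Y,W[...,2]])
P=G[sel(G,-45,45,-11,38,37,45)];print('pad',len(P),rect(P),np.percentile(P,[2,98],axis=0).round(1).tolist())
```

```text
from [622.5 201.1 169.3] 100.6
turn 0.0 shift [ 0.61 -1.   -0.11] -> [535. 234. 178.] 100.6
turn 0.0 shift [ 0.51 -0.85 -0.09] -> [461. 262. 185.] 100.6
turn 0.0 shift [0.   0.   0.49] -> [461. 262. 146.] 100.6
pad 234 (array([-1.3,  6.6]), array([52.8, 33.4]), 1.2) [[-25.8, -9.6, 37.4], [22.7, 21.8, 44.2]]
```

The pad is seated. Moving to the lever pad with the fingers shut.

Request:
{"op": "arm_command", "data": {"rows": [0,0,0,0.61,-1,-0.11,-1,0,0,0,0.61,-1,-0.11,-1,0,0,0,0.61,-1,-0.11,-1,0,0,0,0.61,-1,-0.11,-1]}}

```text
t: 16.7
ee_pos: [534.2, 234.5, 177.6]
orientation: [-2.005, -2.418, 0.004]
ft_force: [-0.5, 0.1, 0.2]
width: 23.3
grasp_force: 0.0
```

Request:
{"op": "arm_command", "data": {"rows": [0,0,0,0.51,-0.85,-0.1,-1,0,0,0,0.51,-0.85,-0.1,-1,0,0,0,0.51,-0.85,-0.1,-1,0,0,0,0.51,-0.85,-0.1,-1]}}

```text
t: 17.1
ee_pos: [462.0, 262.1, 186.6]
orientation: [2.006, 2.417, -0.0]
ft_force: [0.5, -0.5, -0.4]
width: 0.7
grasp_force: 0.0
```

Request:
{"op": "arm_command", "data": {"rows": [0,0,0,0,0,0.2,-1,0,0,0,0,0,0.45,-1,0,0,0,0,0,0.45,-1,0,0,0,0,0,0.45,-1]}}

```text
t: 17.5
ee_pos: [462.1, 261.6, 150.7]
orientation: [-2.008, -2.416, 0.001]
ft_force: [-0.1, 0.4, -0.1]
width: 0.5
grasp_force: 0.0
```

Run:
```python
from h import *
o=ctrl.get_obs();print(o['ee_pos'],o['width'],phi(o),o['ft_force'],g2w(-148,95))
C=[]
for n,b in(('top',(180,270,80,80)),('scene',(175,170,120,90))):
    im,d=snap(n);x,y,w,h=b;C.append(cv2.resize(im[y:y+h,x:x+w],(400,400),interpolation=cv2.INTER_CUBIC))
cv2.imwrite('pics/l1.png',np.hstack(C)[:,:,::-1])
```

```text
[462.14994774 261.64467831 150.69148854] 0.4916714957165758 100.52718859810193 [-0.10718205  0.39501049 -0.10338127] [460.66589876 261.93835845]
```

View pics/l1.png

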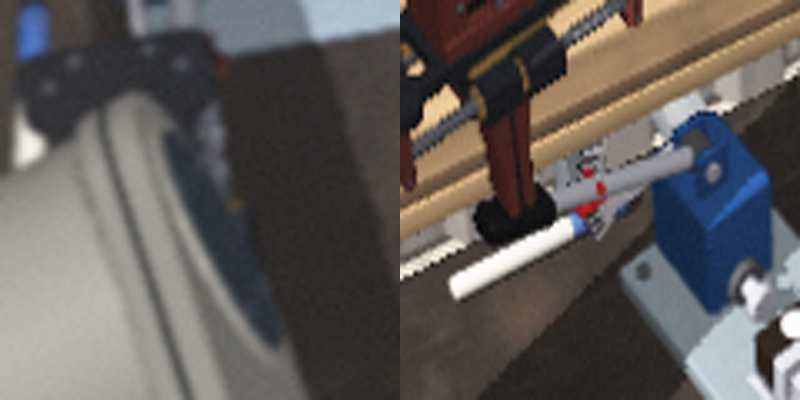

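The shut fingers, at (515,200) in the right half of the crop, are over the lever pad. Pressing in steps.

Request:
{"op": "arm_command", "data": {"rows": [0,0,0,-0.01,-0.02,0.1,-1,0,0,0,-0.01,-0.02,0.2,-1,0,0,0,-0.01,-0.02,0.3,-1,0,0,0,-0.01,-0.02,0.4,-1,0,0,0,-0.01,-0.02,0.4,-1]}}

```text
t: 18.1
ee_pos: [459.2, 260.8, 117.8]
orientation: [-2.006, -2.417, 0.002]
ft_force: [-0.3, -0.2, 1.6]
width: 0.6
grasp_force: 0.7
```

Request:
{"op": "arm_command", "data": {"rows": [0,0,0,0,0,0.05,-1,0,0,0,0,0,0.1,-1,0,0,0,0,0,0.1,-1]}}

```text
t: 18.4
ee_pos: [459.6, 261.1, 110.7]
orientation: [-2.007, -2.417, 0.0]
ft_force: [-0.1, -0.2, 2.3]
width: 0.4
grasp_force: 0.7
```

Request:
{"op": "arm_command", "data": {"rows": [0,0,0,0,0,0.04,-1,0,0,0,0,0,0.04,-1,0,0,0,0,0,0.04,-1]}}

```text
t: 18.7
ee_pos: [459.8, 261.1, 107.9]
orientation: [2.007, 2.417, 0.0]
ft_force: [-0.6, 0.8, 1.8]
width: 0.4
grasp_force: 0.8
```

Request:
{"op": "arm_command", "data": {"rows": [0,0,0,0,0,0.04,-1,0,0,0,0,0,0.04,-1,0,0,0,0,0,0.04,-1]}}

```text
t: 19.0
ee_pos: [459.8, 261.1, 104.6]
orientation: [2.007, 2.417, 0.0]
ft_force: [0.1, 0.8, 1.1]
width: 0.6
grasp_force: 0.8
```

Request:
{"op": "arm_command", "data": {"rows": [0,0,0,0,0,0.04,-1,0,0,0,0,0,0.07,-1,0,0,0,0,0,0.07,-1]}}

```text
t: 19.3
ee_pos: [459.5, 261.0, 98.7]
orientation: [-2.007, -2.417, 0.001]
ft_force: [-1.5, 1.4, 1.0]
width: -0.3
grasp_force: 0.8
```

Request:
{"op": "arm_command", "data": {"rows": [0,0,0,0,0,0.04,-1,0,0,0,0,0,0.08,-1,0,0,0,0,0,0.12,-1,0,0,0,0,0,0.12,-1]}}

```text
t: 19.7
ee_pos: [459.5, 261.0, 89.0]
orientation: [-2.007, -2.417, 0.001]
ft_force: [-0.9, 0.6, 2.1]
width: 0.6
grasp_force: 1.0
```

Request:
{"op": "arm_command", "data": {"rows": [0,0,0,0,0,0.04,-1,0,0,0,0,0,0.08,-1,0,0,0,0,0,0.08,-1]}}

```text
t: 20.0
ee_pos: [459.8, 261.1, 82.8]
orientation: [2.007, 2.417, 0.0]
ft_force: [-1.3, 0.3, 1.7]
width: 0.1
grasp_force: 1.1
```

Request:
{"op": "arm_command", "data": {"rows": [0,0,0,0,0,0.03,-1,0,0,0,0,0,0.06,-1,0,0,0,0,0,0.06,-1]}}

```text
t: 20.3
ee_pos: [460.0, 261.1, 78.1]
orientation: [2.007, 2.417, 0.001]
ft_force: [0.8, 0.8, 2.8]
width: 0.6
grasp_force: 1.1
```

Request:
{"op": "arm_command", "data": {"rows": [0,0,0,0,0,0.03,-1,0,0,0,0,0,0.03,-1,0,0,0,0,0,0.03,-1]}}

```text
t: 20.6
ee_pos: [460.1, 261.2, 75.9]
orientation: [2.007, 2.417, 0.001]
ft_force: [1.9, 0.4, 2.5]
width: 0.3
grasp_force: 1.1
```

Request:
{"op": "arm_command", "data": {"rows": [0,0,0,0,0,0.03,-1,0,0,0,0,0,0.05,-1,0,0,0,0,0,0.05,-1]}}

```text
t: 20.9
ee_pos: [460.1, 261.2, 72.0]
orientation: [2.007, 2.417, 0.001]
ft_force: [0.9, -0.6, 4.4]
width: 0.5
grasp_force: 2.3
```

Request:
{"op": "arm_command", "data": {"rows": [0,0,0,0,0,0.025,-1,0,0,0,0,0,0.025,-1,0,0,0,0,0,0.025,-1]}}

```text
t: 21.2
ee_pos: [460.3, 261.3, 70.9]
orientation: [2.006, 2.417, 0.002]
ft_force: [-0.6, -2.3, 13.0]
width: 0.5
grasp_force: 6.5
```

Request:
{"op": "arm_command", "data": {"rows": [0,0,0,0,0,0.025,-1,0,0,0,0,0,0.025,-1,0,0,0,0,0,0.025,-1]}}

```text
t: 21.5
ee_pos: [460.5, 261.4, 69.7]
orientation: [2.006, 2.416, 0.003]
ft_force: [-2.5, -2.6, 22.3]
width: 0.4
grasp_force: 11.3
```

Request:
{"op": "arm_command", "data": {"rows": [0,0,0,0,0,0.025,-1,0,0,0,0,0,0.025,-1,0,0,0,0,0,0.025,-1]}}

```text
t: 21.8
ee_pos: [460.7, 261.5, 68.5]
orientation: [2.006, 2.416, 0.003]
ft_force: [-5.4, -4.6, 32.1]
width: 0.6
grasp_force: 16.1
```

It firmed up at ee_z≈72, past the 0.40 level (≈84), so travel is about 0.5 and white is **worn**. Easing to about 12 N, holding for a second, then letting it spring back.

Request:
{"op": "arm_command", "data": {"rows": [0,0,0,0,0,-0.045,-1,0,0,0,0,0,-0.045,-1,0,0,0,0,0,-0.045,-1,0,0,0,0,0,-0.045,-1,0,0,0,0,0,-0.045,-1]}}

```text
t: 22.3
ee_pos: [460.3, 261.4, 70.7]
orientation: [2.006, 2.417, 0.002]
ft_force: [-1.0, -1.4, 15.0]
width: 0.4
grasp_force: 7.4
```

Request:
{"op": "arm_command", "data": {"rows": [0,0,0,0,0,0,-1,0,0,0,0,0,0,-1,0,0,0,0,0,0,-1,0,0,0,0,0,0,-1,0,0,0,0,0,0,-1]}}

```text
t: 22.8
ee_pos: [460.3, 261.3, 70.6]
orientation: [2.006, 2.417, 0.002]
ft_force: [0.4, -1.0, 15.7]
width: 0.2
grasp_force: 7.5
```

Run:
```python
from h import *
c,s=np.cos(GA),np.sin(GA);snap('scene')
im,W=cloud('scene');X=W[...,0]-O[0];Y=W[...,1]-O[1];G=np.dstack([c*X+s*Y,-s*X+c*Y,W[...,2]])
P=G[sel(G,-45,45,-11,30,39,45)];print('pad',len(P),rect(P),np.percentile(P,[2,98],axis=0).round(1).tolist())
P=G[sel(G,-110,-40,85,105,60,140)];m=np.polyfit(P[:,0],P[:,2],1);print('lever slope',m, 'travel',.35+np.arctan(m[0]),len(P))
```

```text
pad 171 (array([-1.6,  6. ]), array([33.7, 49.2]), 88.8) [[-24.4, -10.3, 39.1], [21.4, 19.4, 44.4]]
lever slope [  0.1806033  104.85053117] travel 0.5286772430173028 185
```

Request:
{"op": "arm_command", "data": {"rows": [0,0,0,0,0,-0.25,-1,0,0,0,0,0,-0.5,-1,0,0,0,0,0,-0.75,-1,0,0,0,0,0,-1,-1,0,0,0,0,0,-1,-1]}}

```text
t: 23.35
ee_pos: [460.6, 261.7, 151.3]
orientation: [2.006, 2.416, 0.005]
ft_force: [-0.6, 0.6, -0.8]
width: 0.8
grasp_force: 0.0
```

Request:
{"op": "arm_command", "data": {"rows": [0,0,0,0,0,-0.5,-1,0,0,0,0,0,-0.5,-1,0,0,0,0,0,-0.5,-1]}}

```text
t: 23.65
ee_pos: [459.3, 260.9, 188.9]
orientation: [-2.007, -2.417, 0.0]
ft_force: [-0.8, 0.2, -0.8]
width: 0.4
grasp_force: 0.0
```

Run:
```python
from h import *
c,s=np.cos(GA),np.sin(GA)
for n in('top','scene'):
    snap(n);im,W=cloud(n);X=W[...,0]-O[0];Y=W[...,1]-O[1];G=np.dstack([c*X+s*Y,-s*X+c*Y,W[...,2]])
    P=G[sel(G,-45,45,-11,38,38,45)];print('pad',len(P),rect(P),np.percentile(P,[2,98],axis=0).round(1).tolist())
    P=W[sel(W,380,490,30,150,20,30)];print('blue',len(P),rect(P))
x,y=g2w(0,2);plan([(x,y,187,100.5),(x,y,40,100.5)],2)
```

```text
pad 278 (array([3.1, 4.7]), array([31.1, 49.8]), 89.9) [[-20.7, -10.3, 38.3], [26.4, 19.4, 44.4]]
blue 436 (array([437.7,  93. ]), array([49.9, 41.4]), 79.6)
pad 202 (array([-1.5,  4.7]), array([49.9, 31.1]), 0.3) [[-25.5, -10.3, 38.1], [22.2, 18.3, 44.1]]
blue 442 (array([435.8,  91.6]), array([53.6, 42.1]), 78.8)
from [458.7 260.5 187.9] 100.6
turn 0.0 shift [-0.61  1.    0.01] -> [546. 227. 187.] 100.6
turn 0.0 shift [-0.54  0.88  0.  ] -> [623. 198. 187.] 100.6
turn 0.0 shift [0. 0. 1.] -> [623. 198. 107.] 100.6
turn 0.0 shift [0.   0.   0.84] -> [623. 198.  40.] 100.6
```

The depth data gives lever travel 0.53 rad, so white is worn and goes in the red tray. Retrieving it.

Request:
{"op": "arm_command", "data": {"rows": [0,0,0,-0.61,1,0,1,0,0,0,-0.61,1,0,1,0,0,0,-0.61,1,0,1,0,0,0,-0.61,1,0,1]}}

```text
t: 24.15
ee_pos: [546.6, 226.9, 187.4]
orientation: [-2.008, -2.414, 0.005]
ft_force: [-0.4, -0.5, 0.3]
width: 29.3
grasp_force: 0.0
```

Request:
{"op": "arm_command", "data": {"rows": [0,0,0,-0.54,0.88,0,1,0,0,0,-0.54,0.88,0,1,0,0,0,-0.54,0.88,0,1,0,0,0,-0.54,0.88,0,1,0,0,0,-0.54,0.88,0,1]}}

```text
t: 24.65
ee_pos: [622.3, 198.9, 188.7]
orientation: [-2.005, -2.417, 0.003]
ft_force: [0.4, 0.5, -0.8]
width: 69.0
grasp_force: 0.0
```

Request:
{"op": "arm_command", "data": {"rows": [0,0,0,0,0,1,1,0,0,0,0,0,1,1,0,0,0,0,0,1,1,0,0,0,0,0,1,1]}}

```text
t: 25.05
ee_pos: [623.5, 198.9, 109.8]
orientation: [-2.005, -2.417, 0.001]
ft_force: [0.9, 0.6, 0.3]
width: 87.7
grasp_force: 0.0
```

Request:
{"op": "arm_command", "data": {"rows": [0,0,0,0,0,0.8,1,0,0,0,0,0,0.8,1,0,0,0,0,0,0.8,1,0,0,0,0,0,0.8,1]}}

```text
t: 25.45
ee_pos: [625.4, 198.6, 47.2]
orientation: [2.006, 2.416, 0.002]
ft_force: [-0.3, -0.1, 0.8]
width: 88.2
grasp_force: 0.0
```

Run:
```python
from h import *
x,y=g2w(0.3,2);plan([(x,y,11,100.5)],3)
```

```text
from [625.4 198.6  47.2] 100.6
turn 0.001 shift [-0.009 -0.027  0.452] -> [623. 198.  11.] 100.4
```

Request:
{"op": "arm_command", "data": {"rows": [0,0,0,-0.01,-0.03,0.2,1,0,0,0,-0.01,-0.03,0.4,1,0,0,0,-0.01,-0.03,0.45,1,0,0,0,-0.01,-0.03,0.45,1]}}

```text
t: 25.85
ee_pos: [621.4, 196.8, 8.2]
orientation: [-2.006, -2.416, 0.003]
ft_force: [-0.4, 0.0, 0.1]
width: 88.0
grasp_force: 0.0
```

Request:
{"op": "arm_command", "data": {"rows": [0,0,0,0,0,0,-1,0,0,0,0,0,0,-1,0,0,0,0,0,0,-1,0,0,0,0,0,0,-1,0,0,0,0,0,0,-1]}}

```text
t: 26.35
ee_pos: [622.5, 197.1, 9.8]
orientation: [2.007, 2.417, 0.001]
ft_force: [-0.0, 1.2, 0.3]
width: 51.4
grasp_force: 0.4
```

Request:
{"op": "arm_command", "data": {"rows": [0,0,0,0,0,0,-1,0,0,0,0,0,0,-1,0,0,0,0,0,0,-1]}}

```text
t: 26.65
ee_pos: [622.5, 197.1, 9.7]
orientation: [2.007, 2.417, 0.001]
ft_force: [0.0, 0.0, 3.8]
width: 50.1
grasp_force: 30.0
```

Request:
{"op": "arm_command", "data": {"rows": [0,0,0,0,0,-0.3,-1,0,0,0,0,0,-1,-1,0,0,0,0,0,-1,-1,0,0,0,0,0,-1,-1]}}

```text
t: 27.05
ee_pos: [623.3, 197.3, 91.1]
orientation: [2.006, 2.416, 0.004]
ft_force: [-0.9, 0.2, -2.0]
width: 50.0
grasp_force: 30.0
```

Run:
```python
from h import *
o=ctrl.get_obs();print(o['width'],o['grasp_force'])
plan([(546,-75,70,16),(546,-75,1.5,16)],2)
```

```text
49.9638433952783 29.999788105487823
from [623.3 197.3  91.1] 100.6
turn 0.23 shift [-1.   -0.5   0.08] -> [599. 111.  85.] 59.2
turn 0.23 shift [-1.    0.27  0.08] -> [576.  32.  78.] 17.8
turn 0.01 shift [-0.67  1.    0.09] -> [550. -61.  71.] 16.0
turn -0.0 shift [-0.09  0.16  0.01] -> [546. -75.  70.] 16.0
turn -0.0 shift [0.   0.   0.86] -> [546. -75.   1.] 16.0
```

Request:
{"op": "arm_command", "data": {"rows": [0,0,0.23,-1,-0.5,0.08,-1,0,0,0.23,-1,-0.5,0.08,-1,0,0,0.23,-1,-0.5,0.08,-1,0,0,0.23,-1,-0.5,0.08,-1,0,0,0.23,-1,-0.5,0.08,-1]}}

```text
t: 27.55
ee_pos: [595.9, 110.2, 80.9]
orientation: [-2.736, -1.542, 0.006]
ft_force: [-0.7, -0.1, -1.5]
width: 49.7
grasp_force: 30.0
```

Request:
{"op": "arm_command", "data": {"rows": [0,0,0.23,-1,0.27,0.08,-1,0,0,0.23,-1,0.27,0.08,-1,0,0,0.23,-1,0.27,0.08,-1,0,0,0.23,-1,0.27,0.08,-1,0,0,0.23,-1,0.27,0.08,-1]}}

```text
t: 28.05
ee_pos: [573.4, 30.7, 74.5]
orientation: [-3.105, -0.475, 0.006]
ft_force: [0.1, 0.9, -1.1]
width: 49.7
grasp_force: 30.0
```

Request:
{"op": "arm_command", "data": {"rows": [0,0,0.01,-0.7,1,0.09,-1,0,0,0.01,-0.7,1,0.09,-1,0,0,0.01,-0.7,1,0.09,-1,0,0,0.01,-0.7,1,0.09,-1]}}

```text
t: 28.45
ee_pos: [544.7, -62.8, 67.8]
orientation: [-3.111, -0.433, 0.005]
ft_force: [-0.5, -0.4, -0.9]
width: 49.6
grasp_force: 30.0
```

Request:
{"op": "arm_command", "data": {"rows": [0,0,0,-0.09,0.16,0.3,-1,0,0,0,-0.09,0.16,0.6,-1,0,0,0,-0.09,0.16,0.7,-1,0,0,0,-0.09,0.16,0.7,-1,0,0,0,-0.09,0.16,0.7,-1]}}

```text
t: 28.95
ee_pos: [543.3, -75.5, 13.6]
orientation: [-3.111, -0.439, 0.0]
ft_force: [0.4, 1.0, -1.7]
width: 50.1
grasp_force: 30.0
```

Request:
{"op": "arm_command", "data": {"rows": [0,0,0,0,0,0.07,-1,0,0,0,0,0,0.14,-1,0,0,0,0,0,0.165,-1,0,0,0,0,0,0.165,-1]}}

```text
t: 29.35
ee_pos: [542.8, -76.2, 0.1]
orientation: [-3.111, -0.437, 0.001]
ft_force: [0.8, -1.0, -1.9]
width: 49.8
grasp_force: 30.0
```

Request:
{"op": "arm_command", "data": {"rows": [0,0,0,0,0,0,1,0,0,0,0,0,0,1,0,0,0,0,0,0,1,0,0,0,0,0,0,1,0,0,0,0,0,0,1]}}

```text
t: 29.85
ee_pos: [543.0, -76.3, 0.4]
orientation: [3.111, 0.437, 0.0]
ft_force: [0.3, 0.2, -0.2]
width: 85.5
grasp_force: 0.0
```

Request:
{"op": "arm_command", "data": {"rows": [0,0,0,0,0,-0.5,1,0,0,0,0,0,-1,1,0,0,0,0,0,-1,1,0,0,0,0,0,-1,1]}}

```text
t: 30.25
ee_pos: [543.6, -76.4, 81.1]
orientation: [3.11, 0.437, 0.003]
ft_force: [-0.3, 0.2, -0.4]
width: 87.6
grasp_force: 0.0
```

Run:
```python
from h import *
o=ctrl.get_obs()
for n in('top','scene'):
    snap(n);im,W=cloud(n)
    P=W[sel(W,380,490,20,170,20,30)];print('blue',len(P),rect(P))
    P=W[sel(W,490,600,-180,30,22,36)];print('white',len(P),rect(P))
plan([(428.5,93.7,80,-10.5),(428.5,93.7,-4.8,-10.5)],3)
```

```text
blue 423 (array([437.9,  93.1]), array([49.6, 41.2]), 79.7)
white 0 (array([0., 0.]), array([0., 0.]), 0.0)
blue 443 (array([435.2,  92. ]), array([54.1, 43.2]), 80.7)
white 421 (array([544.6, -76.7]), array([33.9, 51.8]), 16.2)
from [542.1 -76.2  79.4] 16.0
turn 0.147 shift [-0.321 -1.    -0.003] -> [495.  -6.  80.] -10.5
turn 0.0 shift [-0.974 -1.    -0.004] -> [433.  87.  80.] -10.5
turn 0.0 shift [-0.075 -0.078 -0.001] -> [429.  94.  80.] -10.5
turn 0.0 shift [0. 0. 1.] -> [429.  94.   0.] -10.5
turn 0.0 shift [0.   0.   0.06] -> [429.  94.  -5.] -10.5
```

White is in the red tray at (544,-77). Blue next; it has not moved.

Request:
{"op": "arm_command", "data": {"rows": [0,0,0.147,-0.32,-1,0,1,0,0,0.147,-0.32,-1,0,1,0,0,0.147,-0.32,-1,0,1,0,0,0.147,-0.32,-1,0,1,0,0,0.147,-0.32,-1,0,1]}}

```text
t: 30.85
ee_pos: [496.1, -6.5, 79.4]
orientation: [3.129, -0.281, -0.002]
ft_force: [-0.8, -0.5, -0.5]
width: 87.5
grasp_force: 0.0
```

Request:
{"op": "arm_command", "data": {"rows": [0,0,0,-0.97,-1,0,1,0,0,0,-0.97,-1,0,1,0,0,0,-0.97,-1,0,1,0,0,0,-0.97,-1,0,1,0,0,0,-0.97,-1,0,1]}}

```text
t: 31.35
ee_pos: [435.8, 85.9, 80.3]
orientation: [-3.129, 0.284, -0.002]
ft_force: [0.7, 0.3, 0.3]
width: 88.0
grasp_force: 0.0
```

Request:
{"op": "arm_command", "data": {"rows": [0,0,0,-0.05,-0.08,0.3,1,0,0,0,-0.05,-0.08,0.5,1,0,0,0,-0.05,-0.08,0.5,1,0,0,0,-0.05,-0.08,0.5,1]}}

```text
t: 31.75
ee_pos: [432.6, 92.4, 40.2]
orientation: [3.128, -0.288, -0.0]
ft_force: [0.3, 0.3, 0.6]
width: 87.8
grasp_force: 0.0
```

Run:
```python
from h import *
snap('scene');im,W=cloud('scene');P=W[sel(W,380,490,20,170,20,30)];print('blue',len(P),rect(P))
plan([(430,93.7,-4.8,-10.3)],3)
```

```text
blue 68 (array([432.5,  75.4]), array([20. , 41.7]), 79.1)
from [432.8  92.7  40.7] -10.5
turn -0.001 shift [-0.037 -0.006  0.568] -> [430.  94.  -5.] -10.3
```

Request:
{"op": "arm_command", "data": {"rows": [0,0,0,-0.035,0,0.2,1,0,0,0,-0.035,0,0.45,1,0,0,0,-0.035,0,0.56,1,0,0,0,-0.035,0,0.56,1,0,0,0,-0.035,0,0.56,1]}}

```text
t: 32.3
ee_pos: [429.6, 93.8, -4.0]
orientation: [-3.128, 0.287, -0.001]
ft_force: [-0.4, -0.8, 0.1]
width: 87.8
grasp_force: 0.0
```

Request:
{"op": "arm_command", "data": {"rows": [0,0,0,0,0,0,-1,0,0,0,0,0,0,-1,0,0,0,0,0,0,-1,0,0,0,0,0,0,-1,0,0,0,0,0,0,-1]}}

```text
t: 32.8
ee_pos: [429.0, 93.9, -4.4]
orientation: [-3.128, 0.286, -0.0]
ft_force: [0.6, -0.5, -0.4]
width: 51.2
grasp_force: 0.0
```

Request:
{"op": "arm_command", "data": {"rows": [0,0,0,0,0,0,-1,0,0,0,0,0,0,-1,0,0,0,0,0,0,-1]}}

```text
t: 33.1
ee_pos: [429.1, 93.9, -4.4]
orientation: [-3.128, 0.287, -0.0]
ft_force: [-1.3, -0.5, 3.5]
width: 49.8
grasp_force: 30.0
```

Request:
{"op": "arm_command", "data": {"rows": [0,0,0,0,0,-0.3,-1,0,0,0,0,0,-1,-1,0,0,0,0,0,-1,-1,0,0,0,0,0,-1,-1]}}

```text
t: 33.5
ee_pos: [430.0, 94.0, 76.6]
orientation: [-3.128, 0.286, -0.005]
ft_force: [-0.8, -0.0, -2.3]
width: 49.8
grasp_force: 30.0
```

Run:
```python
from h import *
x,y=g2w(0,6.2);plan([(x,y,80,100.5),(x,y,45,100.5)],2)
```

```text
from [430.   94.   76.6] -10.5
turn -0.23 shift [ 1.   -0.83 -0.02] -> [521. 145.  78.] 30.9
turn -0.23 shift [ 1.    0.03 -0.02] -> [591. 184.  80.] 72.3
turn -0.16 shift [0.33 0.31 0.  ] -> [622. 202.  80.] 101.1
turn 0.0 shift [0. 0. 0.] -> [622. 202.  80.] 101.1
turn 0.0 shift [0. 0. 0.] -> [622. 202.  80.] 101.1
turn 0.0 shift [0. 0. 0.] -> [622. 202.  80.] 101.1
turn 0.0 shift [0. 0. 0.] -> [622. 202.  80.] 101.1
turn 0.0 shift [0. 0. 0.] -> [622. 202.  80.] 101.1
turn 0.0 shift [0. 0. 0.] -> [622. 202.  80.] 101.1
turn 0.0 shift [0. 0. 0.] -> [622. 202.  80.] 101.1
turn 0.0 shift [0. 0. 0.] -> [622. 202.  80.] 101.1
turn 0.0 shift [0. 0. 0.] -> [622. 202.  80.] 101.1
turn 0.0 shift [0. 0. 0.] -> [622. 202.  80.] 101.1
turn 0.0 shift [0. 0. 0.] -> [622. 202.  80.] 101.1
turn 0.0 shift [0. 0. 0.] -> [622. 202.  80.] 101.1
turn 0.0 shift [0. 0. 0.] -> [622. 202.  80.] 101.1
turn 0.0 shift [0. 0. 0.] -> [622. 202.  80.] 101.1
turn 0.0 shift [0. 0. 0.] -> [622. 202.  80.] 101.1
turn 0.0 shift [0. 0. 0.] -> [622. 202.  80.] 101.1
turn 0.0 shift [0. 0. 0.] -> [622. 202.  80.] 101.1
t
[... 1384 characters left out ...]
> [622. 202.  45.] 101.1
turn 0.0 shift [0. 0. 0.] -> [622. 202.  45.] 101.1
turn 0.0 shift [0. 0. 0.] -> [622. 202.  45.] 101.1
turn 0.0 shift [0. 0. 0.] -> [622. 202.  45.] 101.1
turn 0.0 shift [0. 0. 0.] -> [622. 202.  45.] 101.1
turn 0.0 shift [0. 0. 0.] -> [622. 202.  45.] 101.1
turn 0.0 shift [0. 0. 0.] -> [622. 202.  45.] 101.1
turn 0.0 shift [0. 0. 0.] -> [622. 202.  45.] 101.1
turn 0.0 shift [0. 0. 0.] -> [622. 202.  45.] 101.1
turn 0.0 shift [0. 0. 0.] -> [622. 202.  45.] 101.1
turn 0.0 shift [0. 0. 0.] -> [622. 202.  45.] 101.1
turn 0.0 shift [0. 0. 0.] -> [622. 202.  45.] 101.1
turn 0.0 shift [0. 0. 0.] -> [622. 202.  45.] 101.1
turn 0.0 shift [0. 0. 0.] -> [622. 202.  45.] 101.1
```

Request:
{"op": "arm_command", "data": {"rows": [0,0,-0.23,1,-0.83,-0.05,-1,0,0,-0.23,1,-0.83,-0.05,-1,0,0,-0.23,1,-0.83,-0.05,-1,0,0,-0.23,1,-0.83,-0.05,-1,0,0,-0.23,1,-0.83,-0.05,-1]}}

```text
t: 34.0
ee_pos: [518.5, 144.5, 76.9]
orientation: [-3.025, -0.847, 0.006]
ft_force: [-1.0, -0.0, -1.6]
width: 49.8
grasp_force: 30.0
```

Request:
{"op": "arm_command", "data": {"rows": [0,0,-0.23,1,0.03,-0.05,-1,0,0,-0.23,1,0.03,-0.05,-1,0,0,-0.23,1,0.03,-0.05,-1,0,0,-0.23,1,0.03,-0.05,-1,0,0,-0.23,1,0.03,-0.05,-1]}}

```text
t: 34.5
ee_pos: [588.2, 183.4, 80.4]
orientation: [-2.529, -1.861, 0.006]
ft_force: [-0.9, 0.3, -1.0]
width: 49.9
grasp_force: 30.0
```

Request:
{"op": "arm_command", "data": {"rows": [0,0,-0.157,0.33,0.31,0,-1,0,0,-0.157,0.33,0.31,0,-1,0,0,-0.157,0.33,0.31,0,-1,0,0,-0.157,0.33,0.31,0,-1,0,0,-0.157,0.33,0.31,0,-1]}}

```text
t: 35.0
ee_pos: [619.8, 200.9, 80.6]
orientation: [-2.005, -2.416, 0.005]
ft_force: [-0.1, -0.7, -1.8]
width: 49.8
grasp_force: 30.0
```

```bash
sed -i 's/<.4 and abs(df)<.4:/<.8 and abs(df)<.9:/;s/range(30)/range(12)/' h.py
python3 - <<'E'
from h import *
x,y=g2w(0,5.2);print(phi());plan([(x,y,25,100.5)],3)
E
```

```text
100.60962508548825
from [619.8 200.9  80.6] 100.6
turn 0.001 shift [-0.01   0.034  0.695] -> [623. 201.  25.] 100.4
```

Request:
{"op": "arm_command", "data": {"rows": [0,0,0,-0.01,0.02,0.3,-1,0,0,0,-0.01,0.02,0.6,-1,0,0,0,-0.01,0.02,0.68,-1,0,0,0,-0.01,0.02,0.68,-1,0,0,0,-0.01,0.02,0.68,-1]}}

```text
t: 35.5
ee_pos: [623.2, 200.9, 29.2]
orientation: [2.007, 2.417, 0.0]
ft_force: [-0.9, 0.9, -1.6]
width: 50.1
grasp_force: 30.0
```

Run:
```python
from h import *
c,s=np.cos(GA),np.sin(GA);im,d=snap('scene');o=ctrl.get_obs()
cv2.imwrite('pics/b2.png',cv2.resize(im[205:275,235:328],(800,600),interpolation=cv2.INTER_CUBIC)[:,:,::-1])
x,y=g2w(0,5.2);plan([(x,y,11,100.5)],3)
im,W=cloud('scene');X=W[...,0]-O[0];Y=W[...,1]-O[1];G=np.dstack([c*X+s*Y,-s*X+c*Y,W[...,2]])
ii=im.astype(int);grey=(ii.max(2)-ii.min(2)<25)&(ii.min(2)>80)
P=G[sel(G,-40,40,-13,4,42,58)&grey];print(len(P),np.percentile(P,[2,10,50,90,98],axis=0).round(1).tolist())
```

```text
from [623.6 201.   29.8] 100.6
turn 0.0 shift [-0.003 -0.014  0.235] -> [623. 201.  11.] 100.6
111 [[-33.8, -12.2, 43.5], [-24.4, -11.1, 44.4], [-2.3, -8.7, 53.3], [17.9, -1.8, 57.3], [24.1, 1.1, 57.8]]
```

View pics/b2.png

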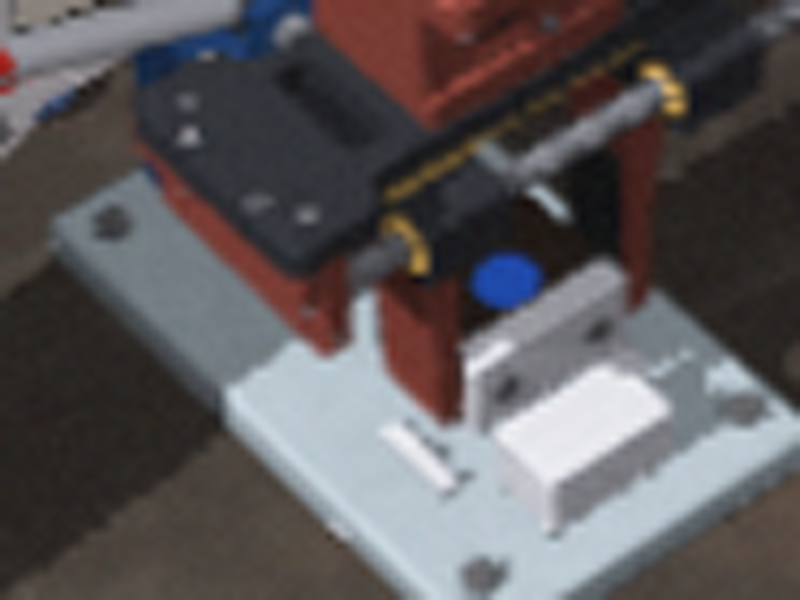

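The blue pad is in the same good position: steel face at (545,340), parallel to the anvil at (585,430). Lowering and letting go.

Request:
{"op": "arm_command", "data": {"rows": [0,0,0,0,-0.012,0.07,-1,0,0,0,0,-0.012,0.14,-1,0,0,0,0,-0.012,0.21,-1,0,0,0,0,-0.012,0.23,-1,0,0,0,0,-0.012,0.23,-1]}}

```text
t: 36.05
ee_pos: [621.9, 200.6, 10.7]
orientation: [-2.007, -2.417, 0.0]
ft_force: [-1.5, -1.1, 0.7]
width: 50.0
grasp_force: 30.0
```

Request:
{"op": "arm_command", "data": {"rows": [0,0,0,0,0,0,-1,0,0,0,0,0,0,-1]}}

```text
t: 36.25
ee_pos: [621.9, 200.6, 10.7]
orientation: [-2.007, -2.417, 0.0]
ft_force: [-0.7, -0.3, 0.2]
width: 49.8
grasp_force: 30.0
```

Request:
{"op": "arm_command", "data": {"rows": [0,0,0,0,0,0,1,0,0,0,0,0,0,1,0,0,0,0,0,0,1,0,0,0,0,0,0,1,0,0,0,0,0,0,1]}}

```text
t: 36.75
ee_pos: [622.1, 200.7, 10.7]
orientation: [2.007, 2.417, 0.0]
ft_force: [-0.5, 0.6, -0.1]
width: 85.9
grasp_force: 0.0
```

Request:
{"op": "arm_command", "data": {"rows": [0,0,0,0,0,-0.5,1,0,0,0,0,0,-1,1,0,0,0,0,0,-1,1,0,0,0,0,0,-1,1]}}

```text
t: 37.15
ee_pos: [622.7, 200.8, 91.8]
orientation: [2.006, 2.416, 0.003]
ft_force: [-0.4, -0.2, -0.8]
width: 87.6
grasp_force: 0.0
```

Request:
{"op": "arm_command", "data": {"rows": [0,0,0,0,0,-1,-1,0,0,0,0,0,-1,-1,0,0,0,0,0,-1,-1,0,0,0,0,0,-1,-1]}}

```text
t: 37.55
ee_pos: [621.4, 200.5, 169.7]
orientation: [-2.006, -2.417, 0.002]
ft_force: [-0.7, -0.1, -0.3]
width: 59.3
grasp_force: 0.0
```

Run:
```python
from h import *
c,s=np.cos(GA),np.sin(GA);snap('scene');im,W=cloud('scene');X=W[...,0]-O[0];Y=W[...,1]-O[1];G=np.dstack([c*X+s*Y,-s*X+c*Y,W[...,2]])
P=G[sel(G,-45,45,-11,38,38,45)];print('pad',len(P),rect(P),np.percentile(P,[2,98],axis=0).round(1).tolist())
P=W[sel(W,490,600,-180,30,22,36)];print('white',len(P),rect(P))
x,y=g2w(-148,95);plan([(x,y,185,100.5),(x,y,150,100.5)],2)
```

```text
pad 280 (array([-2.8, 10. ]), array([51.5, 41.3]), 0.4) [[-26.7, -10.1, 38.1], [21.3, 29.6, 43.9]]
white 424 (array([545.2, -77.2]), array([33.6, 52.1]), 18.0)
from [620.8 200.3 168.7] 100.6
turn 0.0 shift [ 0.62 -1.   -0.11] -> [533. 234. 178.] 100.6
turn 0.0 shift [ 0.51 -0.83 -0.09] -> [460. 262. 185.] 100.6
turn 0.0 shift [0.   0.   0.43] -> [460. 262. 150.] 100.6
```

Request:
{"op": "arm_command", "data": {"rows": [0,0,0,0.61,-1,-0.11,-1,0,0,0,0.61,-1,-0.11,-1,0,0,0,0.61,-1,-0.11,-1,0,0,0,0.61,-1,-0.11,-1]}}

```text
t: 38.0
ee_pos: [533.2, 233.9, 178.0]
orientation: [-2.004, -2.418, 0.004]
ft_force: [0.7, -0.4, 0.1]
width: 23.0
grasp_force: 0.0
```

Request:
{"op": "arm_command", "data": {"rows": [0,0,0,0.51,-0.84,-0.1,-1,0,0,0,0.51,-0.84,-0.1,-1,0,0,0,0.51,-0.84,-0.1,-1,0,0,0,0.51,-0.84,-0.1,-1]}}

```text
t: 38.4
ee_pos: [461.7, 261.6, 187.0]
orientation: [2.006, 2.417, -0.0]
ft_force: [0.4, 0.5, 0.2]
width: 0.2
grasp_force: 0.0
```

Request:
{"op": "arm_command", "data": {"rows": [0,0,0,0,0,0.2,-1,0,0,0,0,0,0.45,-1,0,0,0,0,0,0.45,-1,0,0,0,0,0,0.45,-1]}}

```text
t: 38.8
ee_pos: [461.9, 261.2, 151.1]
orientation: [-2.008, -2.416, 0.001]
ft_force: [0.0, -0.1, -0.1]
width: 0.2
grasp_force: 0.0
```

Request:
{"op": "arm_command", "data": {"rows": [0,0,0,0,0,0.1,-1,0,0,0,0,0,0.2,-1,0,0,0,0,0,0.3,-1,0,0,0,0,0,0.4,-1,0,0,0,0,0,0.4,-1]}}

```text
t: 39.3
ee_pos: [460.4, 261.4, 118.4]
orientation: [-2.006, -2.417, 0.002]
ft_force: [0.5, -0.4, 1.5]
width: 0.4
grasp_force: 0.7
```

Request:
{"op": "arm_command", "data": {"rows": [0,0,0,0,0,0.03,-1,0,0,0,0,0,0.03,-1,0,0,0,0,0,0.03,-1]}}

```text
t: 39.6
ee_pos: [460.9, 261.7, 117.2]
orientation: [2.007, 2.417, 0.0]
ft_force: [-0.9, -0.1, 1.4]
width: 0.2
grasp_force: 0.7
```

Request:
{"op": "arm_command", "data": {"rows": [0,0,0,0,0,0.03,-1,0,0,0,0,0,0.03,-1,0,0,0,0,0,0.03,-1]}}

```text
t: 39.9
ee_pos: [461.0, 261.7, 114.7]
orientation: [2.007, 2.417, 0.001]
ft_force: [-0.1, 0.4, 0.4]
width: 0.5
grasp_force: 0.7
```

Request:
{"op": "arm_command", "data": {"rows": [0,0,0,0,0,0.04,-1,0,0,0,0,0,0.05,-1,0,0,0,0,0,0.05,-1]}}

```text
t: 40.2
ee_pos: [460.8, 261.7, 110.5]
orientation: [-2.007, -2.417, 0.0]
ft_force: [-1.7, 0.6, 0.7]
width: 0.8
grasp_force: 0.7
```

Request:
{"op": "arm_command", "data": {"rows": [0,0,0,0,0,0.03,-1,0,0,0,0,0,0.03,-1,0,0,0,0,0,0.03,-1]}}

```text
t: 40.5
ee_pos: [460.8, 261.6, 108.2]
orientation: [-2.007, -2.417, 0.0]
ft_force: [-0.1, 0.7, 0.9]
width: 1.0
grasp_force: 0.8
```

Request:
{"op": "arm_command", "data": {"rows": [0,0,0,0,0,0.025,-1,0,0,0,0,0,0.025,-1,0,0,0,0,0,0.025,-1]}}

```text
t: 40.8
ee_pos: [460.8, 261.6, 106.3]
orientation: [-2.007, -2.417, 0.0]
ft_force: [-1.7, -0.2, 2.7]
width: 0.6
grasp_force: 1.3
```

Request:
{"op": "arm_command", "data": {"rows": [0,0,0,0,0,0.02,-1,0,0,0,0,0,0.02,-1,0,0,0,0,0,0.02,-1]}}

```text
t: 41.1
ee_pos: [460.7, 261.6, 105.2]
orientation: [-2.007, -2.417, 0.0]
ft_force: [-3.7, 0.4, 10.6]
width: 0.2
grasp_force: 4.8
```

Firm at ee_z≈106, well before the 0.40 level (≈84), so blue is good. One more slight press, hold, note the travel, release.

Request:
{"op": "arm_command", "data": {"rows": [0,0,0,0,0,0.015,-1,0,0,0,0,0,0.015,-1,0,0,0,0,0,0.015,-1,0,0,0,0,0,0.015,-1,0,0,0,0,0,0.015,-1]}}

```text
t: 41.6
ee_pos: [460.7, 261.6, 104.5]
orientation: [-2.007, -2.417, 0.0]
ft_force: [-6.6, -1.3, 15.5]
width: 0.4
grasp_force: 7.4
```

Request:
{"op": "arm_command", "data": {"rows": [0,0,0,0,0,0,-1,0,0,0,0,0,0,-1,0,0,0,0,0,0,-1,0,0,0,0,0,0,-1,0,0,0,0,0,0,-1]}}

```text
t: 42.1
ee_pos: [460.7, 261.6, 104.5]
orientation: [-2.007, -2.417, 0.0]
ft_force: [-4.7, -1.2, 14.3]
width: 0.3
grasp_force: 7.4
```

Run:
```python
from h import *
c,s=np.cos(GA),np.sin(GA);snap('scene')
im,W=cloud('scene');X=W[...,0]-O[0];Y=W[...,1]-O[1];G=np.dstack([c*X+s*Y,-s*X+c*Y,W[...,2]])
P=G[sel(G,-45,45,-14,38,39,45)];print('pad',len(P),rect(P),np.percentile(P,[2,98],axis=0).round(1).tolist())
P=G[sel(G,-110,-40,85,105,60,150)];m=np.polyfit(P[:,0],P[:,2],1);print('travel',.35+np.arctan(m[0]),len(P))
```

```text
pad 219 (array([-2.7, 11. ]), array([47.9, 51.9]), 87.2) [[-27.2, -12.6, 39.1], [20.9, 27.0, 44.6]]
travel 0.28696206274535846 173
```

Travel is 0.29, so blue is good and goes in the green tray. Releasing and retrieving.

Request:
{"op": "arm_command", "data": {"rows": [0,0,0,0,0,-0.25,-1,0,0,0,0,0,-0.5,-1,0,0,0,0,0,-0.75,-1,0,0,0,0,0,-1,-1,0,0,0,0,0,-1,-1]}}

```text
t: 42.65
ee_pos: [462.5, 262.4, 185.7]
orientation: [2.006, 2.415, 0.007]
ft_force: [0.0, 0.3, -1.3]
width: 0.3
grasp_force: 0.0
```

Run:
```python
from h import *
x,y=g2w(-0.5,2.5);plan([(x,y,180,100.5),(x,y,48,100.5)],2)
```

```text
from [462.5 262.4 185.7] 100.6
turn 0.0 shift [-0.64  1.    0.04] -> [551. 227. 182.] 100.6
turn 0.0 shift [-0.52  0.82  0.03] -> [623. 198. 180.] 100.6
turn 0.0 shift [0. 0. 1.] -> [623. 198. 100.] 100.6
turn 0.0 shift [0.   0.   0.65] -> [623. 198.  48.] 100.6
```

Request:
{"op": "arm_command", "data": {"rows": [0,0,0,-0.63,1,0,1,0,0,0,-0.63,1,0,1,0,0,0,-0.63,1,0,1,0,0,0,-0.63,1,0,1]}}

```text
t: 43.05
ee_pos: [548.6, 226.0, 181.9]
orientation: [-2.008, -2.415, 0.003]
ft_force: [-0.6, 0.7, -0.8]
width: 29.1
grasp_force: 0.0
```

Request:
{"op": "arm_command", "data": {"rows": [0,0,0,-0.52,0.82,0.03,1,0,0,0,-0.52,0.82,0.03,1,0,0,0,-0.52,0.82,0.03,1,0,0,0,-0.52,0.82,0.03,1,0,0,0,-0.52,0.82,0.03,1]}}

```text
t: 43.55
ee_pos: [619.1, 198.5, 180.4]
orientation: [-2.005, -2.417, 0.002]
ft_force: [-0.2, 0.5, -1.0]
width: 68.9
grasp_force: 0.0
```

Request:
{"op": "arm_command", "data": {"rows": [0,0,0,0,0,1,1,0,0,0,0,0,1,1,0,0,0,0,0,1,1,0,0,0,0,0,1,1]}}

```text
t: 43.95
ee_pos: [620.1, 198.6, 101.5]
orientation: [-2.005, -2.418, 0.001]
ft_force: [0.0, 1.2, 1.1]
width: 87.9
grasp_force: 0.0
```

Request:
{"op": "arm_command", "data": {"rows": [0,0,0,0,0,0.65,1,0,0,0,0,0,0.65,1,0,0,0,0,0,0.65,1,0,0,0,0,0,0.65,1,0,0,0,0,0,0.65,1]}}

```text
t: 44.45
ee_pos: [622.4, 198.5, 51.7]
orientation: [2.006, 2.415, 0.005]
ft_force: [-0.0, -0.9, 1.3]
width: 87.7
grasp_force: 0.0
```

Run:
```python
from h import *
x,y=g2w(-0.5,2.5);plan([(x,y,10.5,100.5)],3)
```

```text
from [622.4 198.5  51.7] 100.6
turn 0.001 shift [-0.008  0.     0.515] -> [623. 198.  10.] 100.4
```

Request:
{"op": "arm_command", "data": {"rows": [0,0,0,-0.008,0,0.2,1,0,0,0,-0.008,0,0.4,1,0,0,0,-0.008,0,0.5,1,0,0,0,-0.008,0,0.51,1,0,0,0,-0.008,0,0.51,1]}}

```text
t: 44.95
ee_pos: [620.6, 197.2, 7.5]
orientation: [-2.006, -2.416, 0.002]
ft_force: [-0.3, 0.3, -0.5]
width: 87.8
grasp_force: 0.0
```

Request:
{"op": "arm_command", "data": {"rows": [0,0,0,0,0,0,-1,0,0,0,0,0,0,-1,0,0,0,0,0,0,-1,0,0,0,0,0,0,-1,0,0,0,0,0,0,-1]}}

```text
t: 45.45
ee_pos: [621.0, 197.4, 8.8]
orientation: [2.007, 2.417, 0.0]
ft_force: [-1.1, -0.0, 3.5]
width: 51.4
grasp_force: 2.3
```

Request:
{"op": "arm_command", "data": {"rows": [0,0,0,0,0,0,-1,0,0,0,0,0,0,-1,0,0,0,0,0,0,-1]}}

```text
t: 45.75
ee_pos: [621.1, 197.4, 8.8]
orientation: [2.007, 2.417, 0.0]
ft_force: [-1.6, -0.3, 6.0]
width: 49.7
grasp_force: 31.5
```

Request:
{"op": "arm_command", "data": {"rows": [0,0,0,0,0,-0.3,-1,0,0,0,0,0,-1,-1,0,0,0,0,0,-1,-1,0,0,0,0,0,-1,-1]}}

```text
t: 46.15
ee_pos: [622.0, 197.7, 89.8]
orientation: [2.006, 2.416, 0.004]
ft_force: [-0.2, -0.2, -2.6]
width: 50.0
grasp_force: 30.0
```

Run:
```python
from h import *
plan([(682,-90,85,16),(682,-90,10,16)],2)
```

```text
from [622.  197.7  89.8] 100.6
turn 0.23 shift [-1.    0.02  0.02] -> [638. 119.  88.] 59.2
turn 0.23 shift [-1.    0.92  0.02] -> [661.  13.  87.] 17.8
turn 0.01 shift [-0.11  1.    0.01] -> [677. -66.  86.] 16.0
turn -0.0 shift [-0.02  0.31  0.01] -> [682. -90.  85.] 16.0
turn -0.0 shift [0.   0.   0.94] -> [682. -90.  10.] 16.0
```

Request:
{"op": "arm_command", "data": {"rows": [0,0,0.23,-1,0.02,0,-1,0,0,0.23,-1,0.02,0,-1,0,0,0.23,-1,0.02,0,-1,0,0,0.23,-1,0.02,0,-1,0,0,0.23,-1,0.02,0,-1]}}

```text
t: 46.65
ee_pos: [635.7, 118.2, 85.7]
orientation: [-2.736, -1.542, 0.006]
ft_force: [0.0, -0.4, -1.5]
width: 50.0
grasp_force: 30.0
```

Request:
{"op": "arm_command", "data": {"rows": [0,0,0.23,-1,0.92,0,-1,0,0,0.23,-1,0.92,0,-1,0,0,0.23,-1,0.92,0,-1,0,0,0.23,-1,0.92,0,-1,0,0,0.23,-1,0.92,0,-1]}}

```text
t: 47.15
ee_pos: [657.9, 11.6, 85.5]
orientation: [-3.105, -0.474, 0.006]
ft_force: [-1.0, -0.4, -1.7]
width: 50.0
grasp_force: 30.0
```

Request:
{"op": "arm_command", "data": {"rows": [0,0,0.01,-0.1,1,0,-1,0,0,0.01,-0.1,1,0,-1,0,0,0.01,-0.1,1,0,-1,0,0,0.01,-0.1,1,0,-1]}}

```text
t: 47.55
ee_pos: [674.8, -66.4, 86.0]
orientation: [-3.11, -0.434, 0.005]
ft_force: [0.6, -0.2, -2.0]
width: 49.4
grasp_force: 30.0
```

Request:
{"op": "arm_command", "data": {"rows": [0,0,0,-0.02,0.31,0.3,-1,0,0,0,-0.02,0.31,0.6,-1,0,0,0,-0.02,0.31,0.85,-1,0,0,0,-0.02,0.31,0.85,-1,0,0,0,-0.02,0.31,0.85,-1]}}

```text
t: 48.05
ee_pos: [680.9, -89.1, 19.5]
orientation: [-3.11, -0.439, 0.003]
ft_force: [0.8, 0.5, -1.5]
width: 49.6
grasp_force: 30.0
```

Run:
```python
from h import *
plan([(682,-90,-0.5,16)],2)
```

```text
from [680.9 -89.1  19.5] 16.1
turn 0.0 shift [0.01 0.01 0.25] -> [682. -90.  -0.] 16.1
```

Request:
{"op": "arm_command", "data": {"rows": [0,0,0,0,0,0.1,-1,0,0,0,0,0,0.18,-1,0,0,0,0,0,0.235,-1,0,0,0,0,0,0.235,-1,0,0,0,0,0,0.235,-1]}}

```text
t: 48.55
ee_pos: [681.7, -90.3, 1.5]
orientation: [-3.111, -0.437, -0.0]
ft_force: [0.3, -0.3, -1.0]
width: 49.8
grasp_force: 30.0
```

Request:
{"op": "arm_command", "data": {"rows": [0,0,0,0,0,0,1,0,0,0,0,0,0,1,0,0,0,0,0,0,1,0,0,0,0,0,0,1,0,0,0,0,0,0,1]}}

```text
t: 49.05
ee_pos: [681.7, -90.3, 1.6]
orientation: [3.111, 0.437, 0.0]
ft_force: [-0.3, 0.3, 0.0]
width: 85.9
grasp_force: 0.0
```

Request:
{"op": "arm_command", "data": {"rows": [0,0,0,0,0,-0.5,1,0,0,0,0,0,-1,1,0,0,0,0,0,-1,1,0,0,0,0,0,-1,1]}}

```text
t: 49.45
ee_pos: [682.4, -90.4, 82.7]
orientation: [3.11, 0.437, 0.003]
ft_force: [-1.2, 0.3, -0.8]
width: 87.6
grasp_force: 0.0
```

Request:
{"op": "arm_command", "data": {"rows": [0,0,0,0,0,-1,1,0,0,0,0,0,-1,1,0,0,0,0,0,-1,1,0,0,0,0,0,-1,1,0,0,0,0,0,-1,1]}}

```text
t: 49.95
ee_pos: [680.1, -90.1, 159.0]
orientation: [-3.11, -0.437, 0.006]
ft_force: [0.2, -0.4, -0.1]
width: 87.7
grasp_force: 0.0
```

Run:
```python
from h import *
c,s=np.cos(GA),np.sin(GA);snap('scene','end');im,W=cloud('scene');X=W[...,0]-O[0];Y=W[...,1]-O[1];G=np.dstack([c*X+s*Y,-s*X+c*Y,W[...,2]])
for k,q in dict(white=(490,600,-180,30,22,36),blue=(628,740,-185,20,22,36)).items():
    P=W[sel(W,*q)];print(k,len(P),rect(P) if len(P) else '')
P=G[sel(G,-110,-40,85,105,60,160)];m=np.polyfit(P[:,0],P[:,2],1);print('lever',.35+np.arctan(m[0]),len(P))
P=G[sel(G,-190,-115,75,115,140,165)];print('lever pad',len(P),P.mean(0).round(1))
print(ctrl.get_obs()['ee_pos'],ctrl.get_obs()['t'])
```

```text
white 411 (array([511.6, -59. ]), array([33.2, 52.5]), 14.6)
blue 515 (array([688.8, -89.8]), array([43.1, 52.6]), 16.9)
lever 0.00010720307427780629 173
lever pad 252 [-147.2   91.3  153.7]
[680.1563173  -90.07952869 158.96542005] 50.0
```

View pics/end.png

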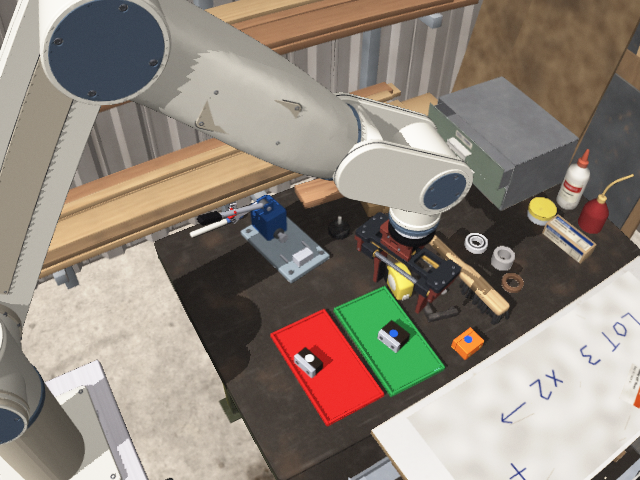

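The final picture shows white in the red tray at (307,362), knocked aside by about 3.5 cm but still flat and inside. Blue is in the green tray at (393,336), the lever is up, and the bystanders are where they were. Handing in.

```bash
python3 -c "
from workcell import ctrl
print(ctrl.close_job())"
```

```text
the job is handed in; nothing more can be done
None
```

I handed the job in after gauging both pads (there was no yellow one): white read about 0.53 rad (worn) and lies in the red tray, blue read about 0.29 rad (good) and lies in the green tray, the lever is up, and the bystanders look untouched; the hand-in gave no pass or fail result.

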